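# Pin the fixture plates into line and put the hardware away

## Robot

A 7-joint arm with a two-finger parallel gripper is mounted at the origin on the work surface. World frame = base frame: x ahead of the robot, y to its left, z up, the work surface at z = 0. Lengths are in m, angles in rad, forces in N, time in s.
With the tool pointing down it reaches from about 0.425 to 0.925 m from the base axis. Payload 6.8 kg.
Tool frame: the origin (TCP) lies on the centre line of the jaws, within the pads' length; the fingertips stand 19 mm ahead of it and the grasp point (between the pads) is the TCP (r.tip_extent is the y of the fingertips in the tool frame, in m); y points along the fingers, z is the direction in which the jaws open and shut, and the axes are right-handed (so a half turn about y gives the same grasp; the last joint's range is limited). The gripper opens to 85 mm and grips with 20 to 120 N. Pads are 22 mm wide; open, the fingers measure 114 mm over their backs; the gripper's body (76 mm by 85 mm) begins 54 mm behind the grasp point. The pads swing forward as they close: fully open they stand 13 mm farther back than shut.
Start: joints at [1.13, 0.477, 0.022, 1.555, -0.011, 1.109, -0.083], TCP at [0.221, -0.638, 0.25] pointing down, gripper open.
Joint ranges: [-2.96, 2.96], [-0.34, 2.1], [-1.41, 1.46], [0.24, 2.44], [-1.37, 4.51], [0.17, 1.92], [-2.96, 2.96]. Speed limits (rad/s): [2.39, 2.39, 3.14, 3.14, 3.14, 3.14, 3.14].

## Interface

Orientations are given as a rotation vector (axis times angle).
In Python, from bench import r gives the robot as it stands. The module is installed in compiled form; this text tells all that it offers.
- The arm moves only by the tool jog_arm, never from a script. Its argument "motion" is a list of rows, each a list of 3 entries, a list of its own where there are three numbers: the opening, from 0 (shut) to 1 (fully open), then the shift along the tool's x, y, z in m, then the turn, a rotation vector about the tool's x, y, z in degrees. A call has 1 to 10 rows; each row shifts and turns the commanded pose from where the row before left it, along the tool's axes as they then stand; what a row does not reach is not made up. A row lasts 1/12 s, in which the tool goes at most 41.7 mm and 7.16 degrees, less where a joint would pass 70% of its speed; a pose out of reach is approached as far as the arm can. A call with a gripper value outside its range is refused whole. The fingers move at their own pace and stop on an object; "force" is the grip in N (left out, the last holds). Time passes only in rows, so rows that do not move let the fingers close. It gives the time, the measured TCP pose, the force and the opening at its end, in the units of the state.
- r.get_obs(): the state, without advancing time (a new reading comes with each control period).
- r.grab_frame(name): name is "side" or "top"; returns a dict with "image" (480x640x3 uint8, red, green, blue), "range_z" (480x640 float32, m along the optical axis (not along the pixel's ray), 0 where there is no reading), "fx", "fy", "cx", "cy" (pixels), "k1" (the pictures are not rectified: a ray, as slopes to the right and down, at radius r is drawn at 1 + k1 r^2 times it, then the intrinsics apply), "xyz" and "orientation" of the camera in the world. Camera axes: x right, y down, z forward; pixel columns grow to the right and rows downward; lengths in m; the calibration is good to about 2 mm. A picture is of the moment at which its call begins.
- r.hand_in(): hands the job in, once; it reports no verdict.
The state is a dict: "clock": time; "joints": joint angles; "qvel": joint speeds; "tau": joint torques, N m; "tcp_pos": TCP position; "orientation": TCP orientation; "contact_force": force on the tool from outside, world axes, zero at the start; "moment": the same for the moment, N m; "grip_width": finger opening in m.
Only numpy, scipy, OpenCV 4.12 (cv2) and the standard library are available. Lean on these libraries where they do the work, as an engineer would, in place of code of your own. Each camera call takes 0.05 s, during which the arm holds its last target.

## Task

Make the fixture ready for the machine: take the taper pin from its stand and drive it down through the holes of the stacked plates until its collar lies flush on the top plate, so that the pin itself pulls the plates into line; leave it there, and do not push the plates or the fixture with the gripper. Put the loose fixture hardware away, in any order: every round spacer in the round dish and every T-nut in the square tray. Leave the oil bottle, the wrench and the square where they are.

Things in the scene. Friction and masses are not known exactly. Their poses are not given: they have to be found in the camera images.
- fixture: Dark steel fixture base fixed to the bench, 130 x 130 x 50 mm, with two thinner plates stacked on it (total height 70 mm) and one round hole of 21.4 mm through the middle of base and plates. Origin: centre of its underside, z up. The base does not move.
- stack_hole (a point): Point on the axis of the hole in the fixture base (where everything must line up), at the height of the upper plate's top face, 70 mm above the bench; x and y along the base's sides, z up.
- upper_plate_hole (a point): Centre of the hole (21.4 mm) at the top face of the upper plate (96 x 96 x 10 mm, aluminium); it slides along the base's x.
- lower_plate_hole (a point): Centre of the hole (21.4 mm) at the top face of the lower plate (110 x 110 x 10 mm, steel), 60 mm above the bench; it slides along the base's y.
- upper_plate (a joint): How far the upper plate stands off line, m, along the base's x; 0 in line with the base's hole; travel 9 mm either way. Friction of about 5 N holds it where it is left; no spring.
- lower_plate (a joint): How far the lower plate stands off line, m, along the base's y; 0 in line with the base's hole; travel 9 mm either way. Friction of about 5 N holds it where it is left; no spring.
- pin: Loose steel taper pin (drift pin), about 0.28 kg, upright, tip down: tip 6 mm diameter, tapering to 20 mm diameter over its lowest 36 mm, then straight 20 mm up to 66 mm; collar 32 mm diameter from 66 to 72 mm; round grip shaft 24 mm diameter from 72 to 114 mm (top). Origin: centre of the tip, z up along the pin. Driven fully home, its collar lies on the upper plate and its tip is 4 mm above the bench.
- pin_shoulder (a point): Centre of the underside of the pin's collar, 66 mm above its tip.
- pin_stand: Grey block fixed to the bench, 50 x 50 x 72 mm, with a hole of 23 mm; at the start the pin stands in it, its collar resting on the top face (pin tip 6 mm above the bench). Origin: centre of its underside.
- round_dish: Round aluminium dish fixed to the bench, 160 mm across the rim, 30 mm high, floor 5 mm, wall 4 mm (inner floor 140 mm across). Origin: centre of its underside. It and the square tray may have changed places.
- square_tray: Square grey plastic tray fixed to the bench, 150 x 150 mm outside, 30 mm high, floor and walls 4 mm. Origin: centre of its underside; x and y along its sides.
- spacer1: Loose steel spacer sleeve: round, 34 mm diameter, 30 mm tall, standing on end, about 0.12 kg. Origin: centre of its underside. May be absent.
- spacer2: Loose steel spacer sleeve: round, 34 mm diameter, 30 mm tall, standing on end, about 0.12 kg. Origin: centre of its underside. May be absent.
- spacer3: Loose steel spacer sleeve: round, 34 mm diameter, 30 mm tall, standing on end, about 0.12 kg. Origin: centre of its underside. May be absent.
- tnut1: Loose dark steel T-slot nut, about 0.13 kg: foot 36 (x) x 30 (y) x 12 mm with a boss 20 (x) x 30 (y) x 14 mm on top, 26 mm tall in all; its two flat ends 30 mm apart along y are flush and best to grip. Origin: centre of its underside. May be absent.
- tnut2: Loose dark steel T-slot nut, about 0.13 kg: foot 36 (x) x 30 (y) x 12 mm with a boss 20 (x) x 30 (y) x 14 mm on top, 26 mm tall in all; its two flat ends 30 mm apart along y are flush and best to grip. Origin: centre of its underside. May be absent.
- tnut3: Loose dark steel T-slot nut, about 0.13 kg: foot 36 (x) x 30 (y) x 12 mm with a boss 20 (x) x 30 (y) x 14 mm on top, 26 mm tall in all; its two flat ends 30 mm apart along y are flush and best to grip. Origin: centre of its underside. May be absent.
- oil_bottle: Bystander: white plastic oil bottle, 52 mm diameter, 130 mm tall. Origin: centre of its underside.
- wrench: Bystander: open-ended wrench lying on the bench, along its own x.
- try_square: Bystander: engineer's square lying on the bench, stock 120 x 20 x 16 mm, blade 110 mm. Origin: underside of the stock's middle.
There are look-alikes about, which are no part of the job. What is shaped like the tnut1 but green or turquoise is not meant. What is shaped like the spacer2 but purple is not meant.

How it is judged:
By the outcome, as a careful person would: the job done as asked, in the order asked, and still so for the second after the job is handed in, with the robot touching nothing.
Of spacer1, tnut1, spacer2, tnut2, spacer3, tnut3 only 4 to 6 are there at a start; the rules pass over those that are not, and their reading is None.
At some moment in a run one of spacer1, tnut1, spacer2, tnut2, spacer3, tnut3 may be knocked a few centimetres aside while the robot is not near it.
It also fails if it takes over 210 s, if anything falls off the work surface, if the arm or the gripper's body presses on something with over 40 N, if the wrist force passes 120 N, or if a joint passes its speed limit or range.

## Working session

There is one attempt and no reset: what is moved stays moved. The work goes in short steps, Python scripts to look and compute and a tool call to move; the robot and the scene stay as the last step left them, time stands still between calls to the robot, and variables do not carry over. Pictures are saved under pics/ and viewed, and the job is handed in when it is done.

Besides the shell and the picture viewer there is one more tool, called after "Request:" as a command line: name --argument value ..., lists and objects as JSON in quotes. jog_arm: Moves the arm, as the interface text tells. Its arguments: {"type":"object","properties":{"motion":{"type":"array","items":{"type":"array"}},"force":{"type":"number"}},"required":["motion"]}

```bash
ls; mkdir -p pics; python3 - <<'E'
from bench import r
import cv2,numpy as np
o=r.get_obs();print(o)
for n in("side","top"):
    f=r.grab_frame(n);cv2.imwrite(f"pics/{n}0.png",f["image"][:,:,::-1]);np.save(f"pics/{n}0.npy",f["range_z"])
    print(n,{k:f[k] for k in("fx","fy","cx","cy","k1","xyz","orientation")})
E
```

```text
pics
{'clock': 0.0, 'joints': array([ 1.12990601,  0.47779695,  0.02236252,  1.55643645, -0.0115092 ,
        1.1093146 , -0.08311137]), 'qvel': array([-0.00065618, -0.00013234, -0.00049051, -0.00016573, -0.00187771,
       -0.00108106,  0.00241228]), 'tau': array([-8.50591005e-04, -5.96467602e+01,  1.60715651e+00, -2.81198841e+01,
        1.23611200e-02,  9.38104960e-03,  4.09365998e-05]), 'tcp_pos': array([ 0.22030671, -0.63744944,  0.24933458]), 'orientation': array([-0.34326711,  2.04311377, -2.03944255]), 'contact_force': array([-0.29304003,  0.37682886,  0.11301734]), 'moment': array([ 0.00057018,  0.01695536, -0.03055904]), 'grip_width': 0.08561234157777926}
side {'fx': 502.74400980420825, 'fy': 502.74400980420825, 'cx': 322.0028401704618, 'cy': 237.95254240807915, 'k1': -0.0014249839633113924, 'xyz': array([0.12109445, 0.69733968, 0.75519602]), 'orientation': array([-0.79321013,  2.51124943, -1.15880512])}
top {'fx': 439.0757668284089, 'fy': 439.0757668284089, 'cx': 320.1862593746061, 'cy': 242.6817295575036, 'k1': 0.00639388652524587, 'xyz': array([0.45083855, 0.05149215, 0.97490486]), 'orientation': array([-2.14252372,  2.14810582, -0.17913525])}
```

View pics/top0.png

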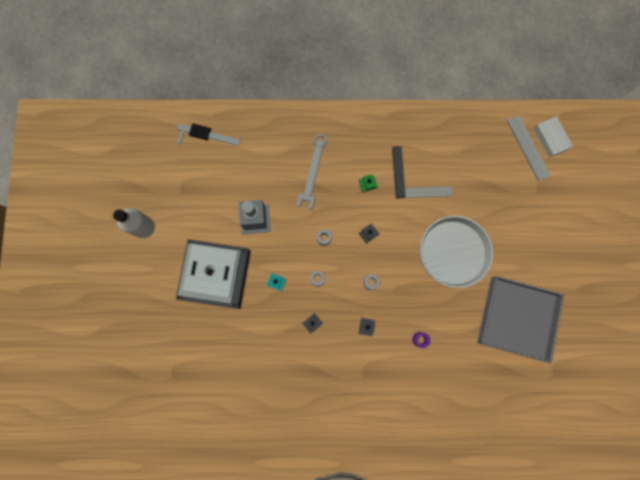

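View pics/side0.png

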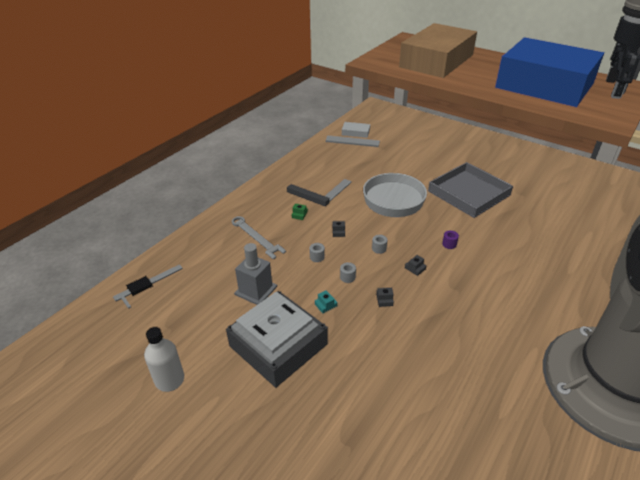

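The top view shows spacers at about (324,237), (317,278) and (372,282), and T-nuts at (370,233), (313,323) and (367,327). The pin is in its stand near (250,210), the fixture is at (213,273), the dish at (456,252) and the tray at (520,320). The look-alikes are green, turquoise and purple.

```bash
cat > h.py <<'E'
import numpy as np,cv2
from scipy.spatial.transform import Rotation as R
from bench import r
def grab(n,save=None):
    f=r.grab_frame(n);f["R"]=R.from_rotvec(f["orientation"]).as_matrix()
    if save: cv2.imwrite(f"pics/{save}.png",f["image"][:,:,::-1])
    return f
def slopes(f,uv):
    uv=np.atleast_2d(uv).astype(float);d=(uv-[f["cx"],f["cy"]])/[f["fx"],f["fy"]];s=d.copy()
    for _ in range(10): s=d/(1+f["k1"]*(s**2).sum(1,keepdims=True))
    return s
def ray(f,uv):
    s=slopes(f,uv);return np.c_[s,np.ones(len(s))]@f["R"].T
def plane(f,uv,z):
    d=ray(f,uv);return f["xyz"]+d*((z-f["xyz"][2])/d[:,2])[:,None]
def cloud(f):
    v,u=np.mgrid[:480,:640];d=ray(f,np.c_[u.ravel(),v.ravel()])
    return (f["xyz"]+d*f["range_z"].reshape(-1,1)).reshape(480,640,3)
def proj(f,P):
    c=(np.atleast_2d(P)-f["xyz"])@f["R"];s=c[:,:2]/c[:,2:];s=s*(1+f["k1"]*(s**2).sum(1,keepdims=True))
    return s*[f["fx"],f["fy"]]+[f["cx"],f["cy"]]
def crop(f,u0,v0,u1,v1,k,name):
    im=f["image"][v0:v1,u0:u1,::-1];cv2.imwrite(f"pics/{name}.png",cv2.resize(im,None,fx=k,fy=k,interpolation=cv2.INTER_CUBIC))
E
python3 - <<'E'
from h import *
t=grab("top");s=grab("side")
crop(t,170,190,290,310,5,"t1");crop(t,290,210,400,345,4,"t2");crop(s,220,230,360,390,4,"s1")
c=cloud(t)
for n,(u,v) in dict(bench=(340,400),plate=(230,290),base=(215,302),sp=(324,237),stand=(262,205),pin=(248,209),dish=(456,252),tray=(520,320),nut=(370,228)).items(): print(n,c[v,u].round(4),s["range_z"][v,u])
# above-table blobs
m=((c[:,:,2]>.012)&(t["range_z"]>0)).astype(np.uint8)
n,l,st,ce=cv2.connectedComponentsWithStats(m)
for i in range(1,n):
    if st[i,4]>20:
        p=c[l==i]; print(ce[i].round(1),st[i,4],"zmax",np.percentile(p[:,2],95).round(3),p.mean(0).round(3),"x",np.ptp(p[:,0]).round(3),"y",np.ptp(p[:,1]).round(3))
E
```

```text
bench [ 0.2648 -0.0005 -0.0017] 0.84429175
plate [0.4955 0.2274 0.0643] 1.0427086
base [0.4714 0.2603 0.0511] 1.0201037
sp [ 0.6171  0.0319 -0.0016] 1.171141
stand [0.6741 0.1641 0.0685] 1.2697271
pin [0.6534 0.1855 0.1193] 1.2594916
dish [ 0.5817 -0.2632  0.0039] 1.124354
tray [ 0.4315 -0.3958  0.0033] 0.97633445
nut [ 0.6328 -0.0692  0.0238] 1.190688
[553.7 135.7] 783 zmax 0.022 [ 0.849 -0.497  0.019] x 0.09 y 0.078
[399.1 171.1] 447 zmax 0.018 [ 0.766 -0.139  0.015] x 0.12 y 0.025
[368.3 181.7] 162 zmax 0.027 [ 0.739 -0.068  0.022] x 0.035 y 0.034
[252.5 214.3] 737 zmax 0.12 [0.653 0.183 0.074] x 0.053 y 0.053
[133.5 222. ] 862 zmax 0.13 [0.635 0.426 0.08 ] x 0.051 y 0.05
[464.4 248. ] 840 zmax 0.031 [ 0.588 -0.276  0.024] x 0.159 y 0.158
[369.6 232. ] 162 zmax 0.028 [ 0.624 -0.068  0.023] x 0.037 y 0.04
[324.  236.5] 153 zmax 0.032 [0.613 0.032 0.028] x 0.032 y 0.031
[213.3 273.6] 3987 zmax 0.071 [0.53  0.264 0.06 ] x 0.146 y 0.147
[317.6 277.7] 148 zmax 0.032 [0.523 0.047 0.028] x 0.032 y 0.032
[276.2 281. ] 160 zmax 0.028 [0.517 0.136 0.023] x 0.034 y 0.032
[371.5 281.3] 160 zmax 0.032 [ 0.515 -0.07   0.027] x 0.032 y 0.032
[524.7 317.6] 1063 zmax 0.031 [ 0.438 -0.397  0.024] x 0.182 y 0.182
[312.2 322.7] 160 zmax 0.027 [0.428 0.059 0.023] x 0.038 y 0.037
[367.4 326.7] 167 zmax 0.028 [ 0.419 -0.059  0.023] x 0.036 y 0.032
[421.7 339.5] 188 zmax 0.031 [ 0.392 -0.173  0.027] x 0.031 y 0.033
```

View pics/t1.png

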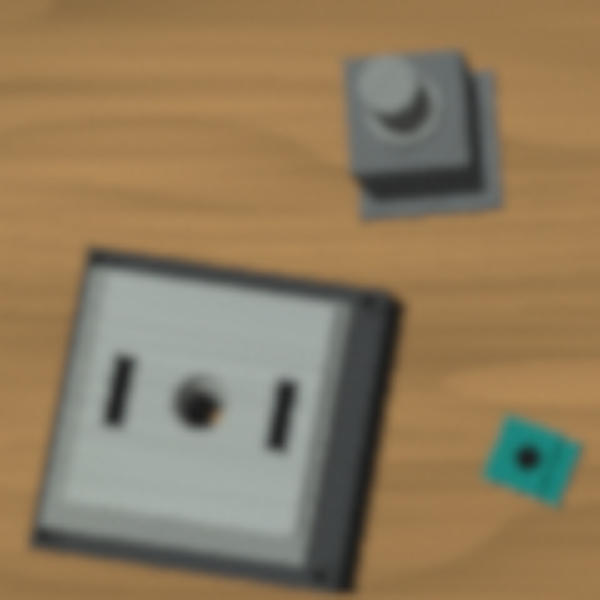

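View pics/t2.png

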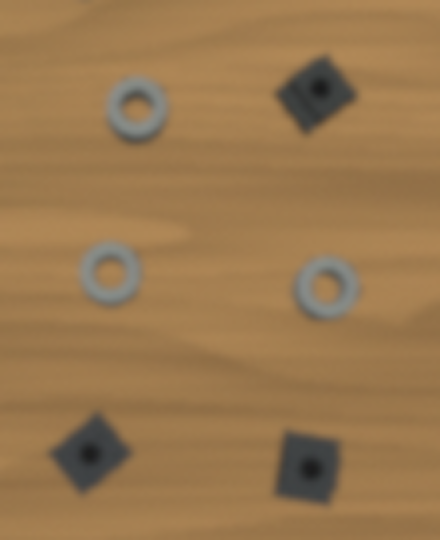

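View pics/s1.png

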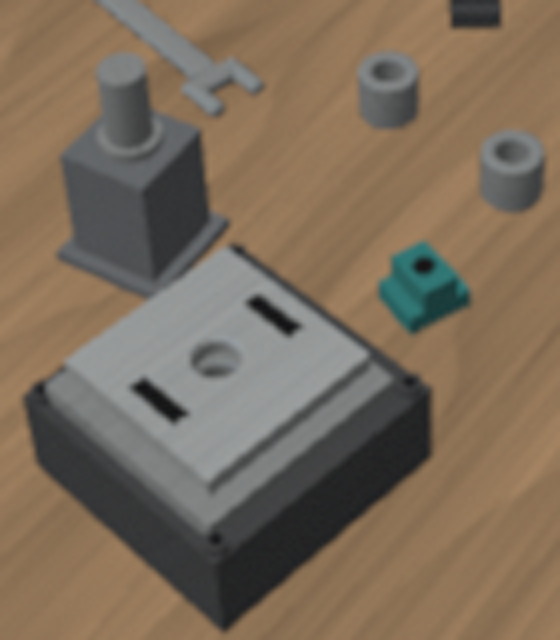

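```bash
python3 - <<'E'
from h import *
t=grab("top");s=grab("side")
crop(t,172,234,256,312,9,"t3");crop(s,222,285,332,385,7,"s3")
c=cloud(t)
for v in (250,273,290): print([ (u,*(c[v,u]*1000).round().astype(int)) for u in range(176,254,3)])
E
```

```text
[(176, np.int64(588), np.int64(363), np.int64(-1)), (179, np.int64(588), np.int64(356), np.int64(-1)), (182, np.int64(588), np.int64(349), np.int64(-1)), (185, np.int64(588), np.int64(343), np.int64(-2)), (188, np.int64(580), np.int64(319), np.int64(59)), (191, np.int64(578), np.int64(310), np.int64(67)), (194, np.int64(578), np.int64(303), np.int64(70)), (197, np.int64(578), np.int64(297), np.int64(68)), (200, np.int64(578), np.int64(291), np.int64(70)), (203, np.int64(578), np.int64(285), np.int64(68)), (206, np.int64(578), np.int64(278), np.int64(72)), (209, np.int64(578), np.int64(272), np.int64(70)), (212, np.int64(578), np.int64(266), np.int64(68)), (215, np.int64(578), np.int64(260), np.int64(69)), (218, np.int64(578), np.int64(254), np.int64(68)), (221, np.int64(578), np.int64(248), np.int64(69)), (224, np.int64(578), np.int64(241), np.int64(70)), (227, np.int64(578), np.int64(235), np.int64(68)), (230, np.int64(578), np.int64(229), np.int64(67)), (233, np.int64(579), np.int64(224), np.int64(61)), (236, np.int64(580), np.int64(218), np.int64(58)), (239, np.int64(581), np.int6
[... 2175 characters left out ...]
64(495), np.int64(263), np.int64(70)), (215, np.int64(495), np.int64(257), np.int64(69)), (218, np.int64(495), np.int64(250), np.int64(72)), (221, np.int64(495), np.int64(245), np.int64(70)), (224, np.int64(495), np.int64(238), np.int64(70)), (227, np.int64(495), np.int64(232), np.int64(70)), (230, np.int64(495), np.int64(227), np.int64(66)), (233, np.int64(496), np.int64(223), np.int64(54)), (236, np.int64(496), np.int64(218), np.int64(47)), (239, np.int64(496), np.int64(212), np.int64(49)), (242, np.int64(497), np.int64(209), np.int64(28)), (245, np.int64(499), np.int64(207), np.int64(-1)), (248, np.int64(499), np.int64(200), np.int64(-1)), (251, np.int64(499), np.int64(194), np.int64(0))]
```

View pics/t3.png

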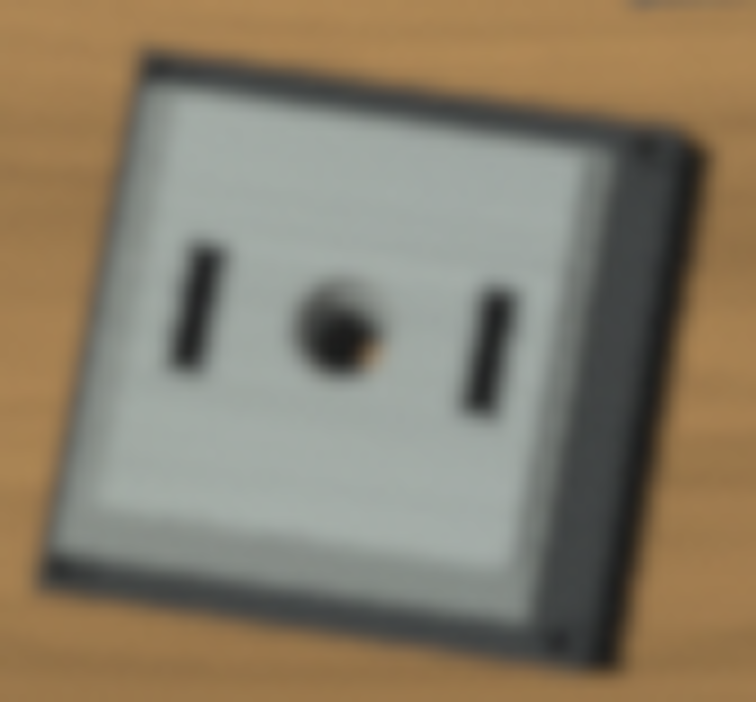

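View pics/s3.png

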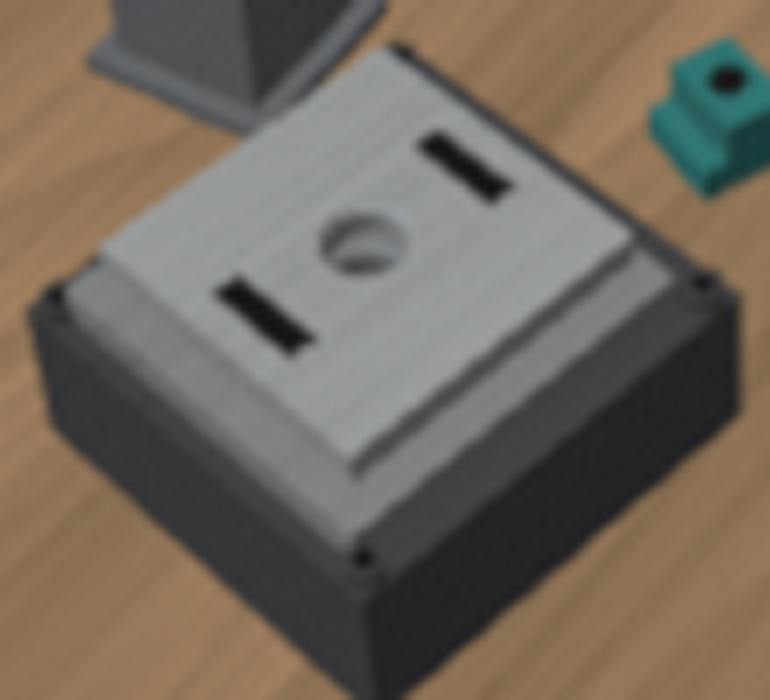

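```bash
cat > edges.py <<'E'
from h import *
from scipy.ndimage import map_coordinates
def edge(g,a,b,w=2.5,sgn=None):
    """fit line near a-b by steepest gradient; sgn=+1: brighter on left-normal side"""
    a,b=np.array(a,float),np.array(b,float)
    for _ in range(3):
        d=(b-a)/np.linalg.norm(b-a);n=np.array([d[1],-d[0]])
        ts=np.linspace(.12,.88,40);P=a+(b-a)*ts[:,None];o=np.arange(-w,w+.01,.1)
        X=P[:,None]+o[None,:,None]*n
        pr=map_coordinates(g,[X[...,1],X[...,0]],order=3)
        gr=np.gradient(pr,axis=1); gr=gr*sgn if sgn else abs(gr)
        gr=np.clip(gr,0,None); k=gr.argmax(1)
        off=[]
        for i in range(len(k)):
            s=slice(max(0,k[i]-6),k[i]+7);off.append((o[s]*gr[i,s]).sum()/(gr[i,s].sum()+1e-9))
        off=np.array(off);ok=abs(off-np.median(off))<.6
        c=np.polyfit(ts[ok],off[ok],1)
        a,b=a+n*np.polyval(c,0),b+n*np.polyval(c,1)
    return a,b,np.std(off[ok]-np.polyval(c,ts[ok])),ok.sum()
E
python3 - <<'E'
from edges import *
K=30
f=grab("top");g=np.mean([cv2.GaussianBlur(f["image"],(0,0),.5).mean(2)]+[grab("top")["image"].mean(2) for _ in range(3)],axis=0)
cv=lambda p:(np.array(p)/9.+[172,234]-.5+.5/9*1)
E=dict(baseT=((145,58),(680,135),.05),baseL=((145,58),(40,585),.05),baseB=((40,585),(590,665),.05),baseR=((670,150),(585,660),.05),
 lowB=((55,550),(530,625),.06),lowT=((145,82),(610,150),.06),lowL=((145,88),(50,545),.06),lowR=((612,155),(535,620),.06),
 upL=((168,100),(95,500),.07),upR=((583,150),(512,570),.07),upB=((95,505),(512,570),.07),upT=((168,98),(583,155),.07))
out={}
for k,(a,b,z) in E.items():
    a,b,s,n=edge(g,cv(a),cv(b),1.8)
    A,B=plane(f,[a,b],z)[:,:2];d=(B-A)/np.linalg.norm(B-A);out[k]=(A,B)
    print(k,a.round(2),b.round(2),"sd",s.round(2),n,"ang",np.degrees(np.arctan2(d[1],d[0])).round(2),((A+B)/2).round(4))
E
```

```text
baseT [187.3  242.54] [246.7 251.4] sd 0.08 40 ang -98.67 [0.5872 0.2603]
baseL [188.6  240.19] [176.94 298.74] sd 0.06 40 ang 171.32 [0.5402 0.3303]
baseB [175.91 299.19] [236.97 308.42] sd 0.09 40 ang -98.7 [0.4678 0.2782]
baseR [247.2  250.42] [237.13 306.98] sd 0.06 40 ang 171.27 [0.5204 0.2052]
lowB [177.6  295.06] [230.45 302.99] sd 0.05 40 ang -98.65 [0.4774 0.2811]
lowT [187.68 242.56] [239.31 250.36] sd 0.06 40 ang -98.77 [0.5869 0.2654]
lowL [187.94 243.39] [177.84 294.26] sd 0.05 40 ang 171.36 [0.5404 0.3272]
lowR [239.8  250.82] [230.53 302.37] sd 0.08 40 ang 171.32 [0.5239 0.2182]
upL [187.78 244.22] [179.   288.54] sd 0.05 40 ang 171.37 [0.5444 0.3234]
upR [236.7  250.29] [228.2  296.85] sd 0.07 40 ang 171.22 [0.5293 0.2221]
upB [182.12 289.58] [228.42 297.04] sd 0.1 40 ang -99.27 [0.4887 0.2765]
upT [190.42 242.99] [236.45 249.92] sd 0.06 40 ang -98.75 [0.5854 0.2632]
```

```bash
cat > prof.py <<'E'
from edges import *
from scipy.signal import find_peaks
a=np.radians(-8.7);ex=np.array([np.cos(a),np.sin(a)]);ey=np.array([-ex[1],ex[0]])
def prof(f,g,axis,along,rng,z,name):
    q=np.arange(rng[0],rng[1],.0002)
    o=ey if axis=='x' else ex; d=ex if axis=='x' else ey
    P=np.array([[np.r_[d*qq+o*s,z] for s in along] for qq in q])
    uv=proj(f,P.reshape(-1,3)).reshape(len(q),len(along),2)
    p=map_coordinates(g,[uv[...,1],uv[...,0]],order=3).mean(1)
    gr=np.gradient(p);k,_=find_peaks(abs(gr),height=.35)
    print(name,z,[(round(q[i]*1000,1),round(gr[i],2)) for i in k])
E
python3 - <<'E'
from prof import *
for cam in("top","side"):
    f=grab(cam);g=np.mean([grab(cam)["image"].mean(2) for _ in range(4)],axis=0)
    for z in(.07,.06,.05):
        al=np.linspace(.310,.330,30)
        prof(f,g,'x',al,(.405,.45),z,cam+" xlo");prof(f,g,'x',al,(.525,.565),z,cam+" xhi")
        al=np.r_[np.linspace(.445,.46,20),np.linspace(.51,.525,20)]
        prof(f,g,'y',al,(.27,.31),z,cam+" ylo");prof(f,g,'y',al,(.39,.425),z,cam+" yhi")
E
```

```text
top xlo 0.07 [(np.float64(421.0), np.float64(-1.81)), (np.float64(429.4), np.float64(2.58)), (np.float64(441.0), np.float64(1.23))]
top xhi 0.07 [(np.float64(538.8), np.float64(-3.49)), (np.float64(546.8), np.float64(2.17))]
top ylo 0.07 [(np.float64(271.4), np.float64(-2.96)), (np.float64(278.0), np.float64(1.49)), (np.float64(293.0), np.float64(2.26)), (np.float64(299.6), np.float64(1.96))]
top yhi 0.07 [(np.float64(395.4), np.float64(-1.01)), (np.float64(402.0), np.float64(-1.77)), (np.float64(406.8), np.float64(1.08))]
top xlo 0.06 [(np.float64(420.8), np.float64(-1.77)), (np.float64(429.4), np.float64(2.57)), (np.float64(441.0), np.float64(1.21))]
top xhi 0.06 [(np.float64(540.0), np.float64(-3.45)), (np.float64(548.0), np.float64(2.11))]
top ylo 0.06 [(np.float64(273.2), np.float64(-2.94)), (np.float64(279.8), np.float64(1.48)), (np.float64(295.0), np.float64(2.23)), (np.float64(301.6), np.float64(1.95))]
top yhi 0.06 [(np.float64(398.4), np.float64(-1.0)), (np.float64(405.2), np.float64(-1.75)), (np.float64(410.0), np.float64(1.07))]
top xlo 0.05 [(np.float64(420.6), np.float6
[... 1739 characters left out ...]
1.52)), (np.float64(412.2), np.float64(-2.33)), (np.float64(418.4), np.float64(-0.78))]
side xlo 0.05 [(np.float64(419.2), np.float64(1.77)), (np.float64(435.2), np.float64(3.53)), (np.float64(447.6), np.float64(-2.83))]
side xhi 0.05 [(np.float64(552.2), np.float64(-3.29)), (np.float64(556.2), np.float64(0.85)), (np.float64(561.2), np.float64(-1.62))]
side ylo 0.05 [(np.float64(284.6), np.float64(-2.61)), (np.float64(289.0), np.float64(3.51)), (np.float64(299.6), np.float64(-1.62)), (np.float64(307.4), np.float64(1.56))]
side yhi 0.05 [(np.float64(391.8), np.float64(0.62)), (np.float64(403.4), np.float64(-1.5)), (np.float64(408.0), np.float64(-2.32)), (np.float64(414.2), np.float64(-0.76))]
```

```bash
cat >> h.py <<'E'
def st():
    o=r.get_obs();T=R.from_rotvec(o["orientation"]).as_matrix();return o,T
def togo(P,o=None):
    """world displacement -> tool coordinates from measured pose"""
    o,T=st();return T.T@(np.array(P)-o["tcp_pos"])
def pinmeas(f,z,rng=None):
    pass
E
python3 - <<'E'
from h import *
o,T=st();print(T.round(3),r.tip_extent)
t=grab("top");s=grab("side")
crop(t,235,195,280,240,13,"t4");crop(s,225,235,285,305,9,"s4")
# pin top points by height
for f in(t,s):
    c=cloud(f);m=(c[...,2]>.105)&(c[...,2]<.135)&(abs(c[...,0]-.653)<.04)&(abs(c[...,1]-.183)<.04)
    p=c[m];v,u=np.nonzero(m);print(m.sum(),p.mean(0).round(4),p.min(0).round(3),p.max(0).round(3),u.mean(),v.mean(),plane(f,[u.mean(),v.mean()],.12))
print(proj(t,[[.653,.183,.12],[.653,.183,.072]]))
E
```

```text
[[-0.945 -0.     0.327]
 [-0.327 -0.    -0.945]
 [ 0.    -1.    -0.   ]] 0.019
130 [0.6581 0.1861 0.1179] [0.647 0.175 0.106] [0.671 0.198 0.123] 247.86153846153846 206.83846153846153 [[0.65763074 0.18579723 0.12      ]]
152 [0.6556 0.1911 0.1161] [0.646 0.176 0.105] [0.671 0.201 0.123] 250.56578947368422 249.30921052631578 [[0.65233058 0.19418331 0.12      ]]
[[249.21831622 209.10585482]
 [252.62685776 214.38141205]]
```

View pics/t4.png

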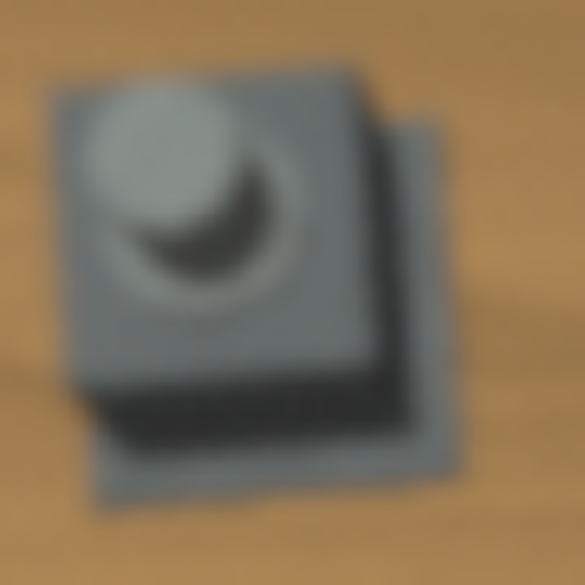

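View pics/s4.png

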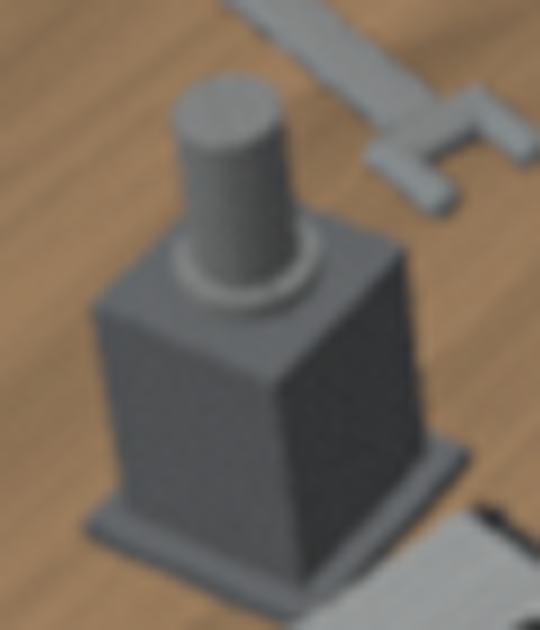

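```bash
python3 - <<'E'
from h import *
t=grab("top");s=grab("side")
print(plane(t,[247.08,206.23],.12),plane(s,[249.9,247.1],.12), plane(t,[(202/13+234.54),(208/13+194.54)],.078))
o,T=st();print(o["clock"])
E
```

```text
[[0.65887518 0.18737882 0.12      ]] [[0.65764276 0.19009861 0.12      ]] [[0.65986282 0.18760276 0.078     ]]
1.2
```

Request:
jog_arm --motion '[[1, [-0.0274, 0, -0.0255], [0, 0, 0]], [1, [-0.0274, 0, -0.0255], [0, 0, 0]], [1, [-0.0274, 0, -0.0255], [0, 0, 0]], [1, [-0.0274, 0, -0.0255], [0, 0, 0]], [1, [-0.0274, 0, -0.0255], [0, 0, 0]], [1, [-0.0274, 0, -0.0255], [0, 0, 0]], [1, [-0.0274, 0, -0.0255], [0, 0, 0]], [1, [-0.0274, 0, -0.0255], [0, 0, 0]], [1, [-0.0274, 0, -0.0255], [0, 0, 0]], [1, [-0.0274, 0, -0.0255], [0, 0, 0]]]'

```text
clock: 2.03
tcp_pos: [0.3968, -0.3058, 0.2506]
orientation: [-0.342, 2.04, -2.042]
contact_force: [0.6, -0.4, -0.7]
grip_width: 0.0853
```

Request:
jog_arm --motion '[[1, [-0.0274, 0, -0.0255], [0, 0, 0]], [1, [-0.0274, 0, -0.0255], [0, 0, 0]], [1, [-0.0274, 0, -0.0255], [0, 0, 0]], [1, [-0.0274, 0, -0.0255], [0, 0, 0]], [1, [-0.0274, 0, -0.0255], [0, 0, 0]], [1, [-0.0274, 0, -0.0255], [0, 0, 0]], [1, [-0.0274, 0, -0.0255], [0, 0, 0]], [1, [-0.0274, 0, -0.0255], [0, 0, 0]], [1, [-0.0274, 0, -0.0255], [0, 0, 0]], [1, [-0.0274, 0, -0.0255], [0, 0, 0]]]'

```text
clock: 2.87
tcp_pos: [0.5725, 0.0246, 0.2505]
orientation: [-0.342, 2.041, -2.041]
contact_force: [0.2, -1.3, -0.7]
grip_width: 0.0856
```

Request:
jog_arm --motion '[[1, [-0.0274, 0, -0.0255], [0, 0, 0]], [1, [-0.0274, 0, -0.0255], [0, 0, 0]], [1, [-0.0274, 0, -0.0255], [0, 0, 0]], [1, [-0.0274, 0, -0.0255], [0, 0, 0]], [1, [-0.0274, 0, -0.0255], [0, 0, 0]], [1, [0, 0, 0], [0, 0, 0]], [1, [0, 0, 0], [0, 0, 0]]]'

```text
clock: 3.45
tcp_pos: [0.6596, 0.1916, 0.2497]
orientation: [-0.347, 2.04, -2.037]
contact_force: [-0.6, -0.8, -0.4]
grip_width: 0.0851
```

```bash
python3 - <<'E'
from h import *
o,T=st();print(T.round(4),o["joints"].round(2),togo([.6585,.188,.102]))
t=grab("top","t5");s=grab("side","s5");
E
```

```text
[[-9.438e-01 -7.000e-04  3.306e-01]
 [-3.306e-01  1.500e-03 -9.438e-01]
 [ 1.000e-04 -1.000e+00 -1.600e-03]] [-0.12  0.53 -0.37  1.5   0.2   1.15 -1.76] [0.00222007 0.14771015 0.00328918]
```

Request:
jog_arm --motion '[[1, [0.001, 0.03, 0.0015], [0, 0, 0]], [1, [0.001, 0.03, 0.0015], [0, 0, 0]], [1, [0, 0.03, 0], [0, 0, 0]], [1, [0, 0.02, 0], [0, 0, 0]], [1, [0, 0.015, 0], [0, 0, 0]], [1, [0, 0.012, 0], [0, 0, 0]], [1, [0, 0.01, 0], [0, 0, 0]], [1, [0, 0, 0], [0, 0, 0]], [1, [0, 0, 0], [0, 0, 0]]]'

```text
clock: 4.3
tcp_pos: [0.6589, 0.1843, 0.1036]
orientation: [-0.342, 2.041, -2.042]
contact_force: [-0.6, -0.0, 0.1]
grip_width: 0.0856
```

```bash
python3 - <<'E'
from h import *
for i in range(4):
    t=grab("top","t6");s=grab("side","s6");print(togo([.6585,.188,.102]))
crop(s,190,180,330,310,5,"s6c")
E
```

```text
[ 3.39957923e-05  2.63977623e-03 -3.23924841e-03]
[ 2.73963840e-05  2.63161431e-03 -3.07835808e-03]
[-0.00027037  0.00220273 -0.00305532]
[-0.00049392  0.00185563 -0.00305552]
```

View pics/s6c.png

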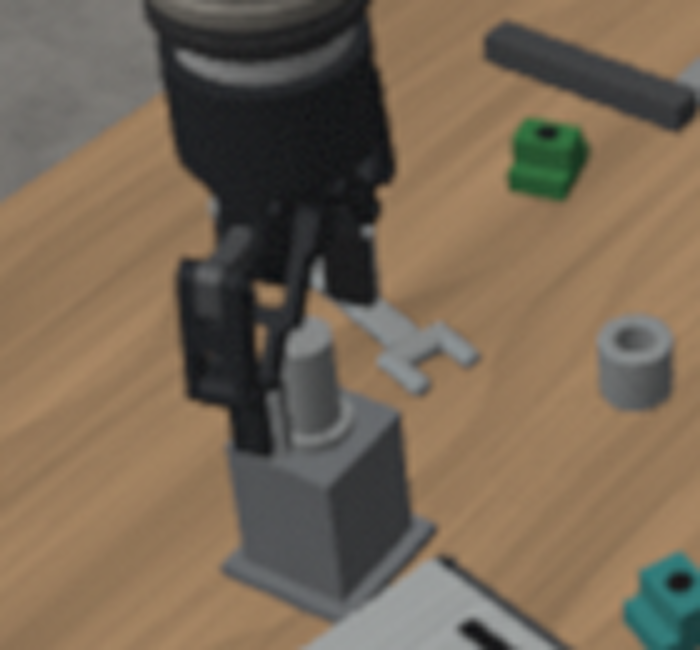

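The jaws straddle the shaft, with the pads beside it at about crop (275,420). I'll close them now.

Request:
jog_arm --motion '[[1, [0, 0, -0.003], [0, 0, 0]], [1, [0, 0, 0], [0, 0, 0]], [0, [0, 0, 0], [0, 0, 0]], [0, [0, 0, 0], [0, 0, 0]], [0, [0, 0, 0], [0, 0, 0]], [0, [0, 0, 0], [0, 0, 0]], [0, [0, 0, 0], [0, 0, 0]], [0, [0, 0, 0], [0, 0, 0]], [0, [0, 0, 0], [0, 0, 0]], [0, [0, 0, 0], [0, 0, 0]]]' --force 60

```text
clock: 5.53
tcp_pos: [0.658, 0.1874, 0.1035]
orientation: [-0.342, 2.041, -2.041]
contact_force: [-0.2, -0.9, 1.0]
grip_width: 0.0226
```

Request:
jog_arm --motion '[[0, [0, 0, 0], [0, 0, 0]], [0, [0, 0, 0], [0, 0, 0]], [0, [0, 0, 0], [0, 0, 0]]]'

```text
clock: 5.78
tcp_pos: [0.658, 0.1874, 0.1034]
orientation: [-0.342, 2.041, -2.041]
contact_force: [-0.2, -1.9, 2.8]
grip_width: 0.0228
```

Request:
jog_arm --motion '[[0, [0, -0.005, 0], [0, 0, 0]], [0, [0, -0.01, 0], [0, 0, 0]], [0, [0, -0.015, 0], [0, 0, 0]], [0, [0, -0.015, 0], [0, 0, 0]], [0, [0, -0.015, 0], [0, 0, 0]], [0, [0, -0.015, 0], [0, 0, 0]], [0, [0, -0.015, 0], [0, 0, 0]], [0, [0, -0.005, 0], [0, 0, 0]], [0, [0, 0, 0], [0, 0, 0]]]'

```text
clock: 6.53
tcp_pos: [0.6587, 0.1884, 0.201]
orientation: [-0.339, 2.04, -2.039]
contact_force: [0.6, -0.4, -2.8]
grip_width: 0.0226
```

```bash
python3 - <<'E'
from h import *
for i in range(3):
    t=grab("top","t7");s=grab("side","s7");o,T=st();print(o["tcp_pos"],o["contact_force"],o["grip_width"],togo([.5317,.2709,o["tcp_pos"][2]]))
crop(s,190,150,330,310,4,"s7c")
E
```

```text
[0.65748586 0.18763475 0.19822815] [ 0.01456259 -0.51037541 -4.14589046] 0.022986493281109653 [ 9.16728465e-02  2.33779573e-05 -1.19796800e-01]
[0.65710459 0.18736754 0.19719404] [-0.52431972  0.29691707 -3.10896558] 0.022585818153433544 [ 0.09122794  0.00017971 -0.11992254]
[0.65723246 0.18745243 0.19716106] [-0.15013431  0.05867236 -3.81956909] 0.022723475599491682 [ 0.09136794  0.00017378 -0.11989064]
```

View pics/s7c.png

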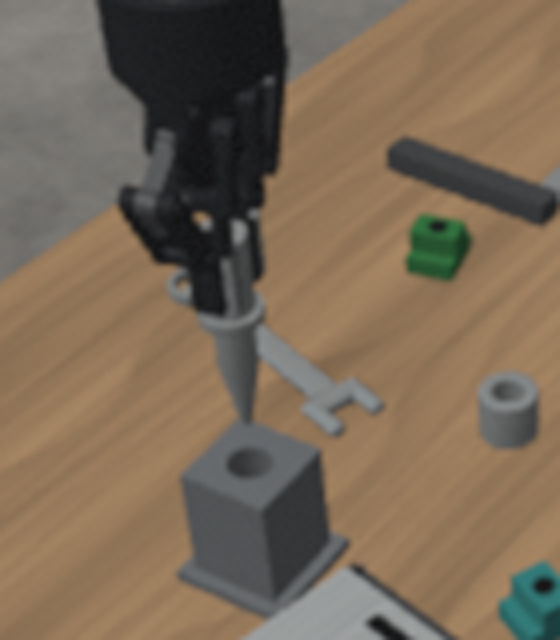

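The pin is held and clear of the stand, with its tip at about crop (247,420). Next I move it over the hole.

Request:
jog_arm --motion '[[0, [0.0093, 0, -0.012], [0, 0, 0]], [0, [0.0093, 0, -0.012], [0, 0, 0]], [0, [0.0093, 0, -0.012], [0, 0, 0]], [0, [0.0093, 0, -0.012], [0, 0, 0]], [0, [0.0093, 0, -0.012], [0, 0, 0]], [0, [0.0093, 0, -0.012], [0, 0, 0]], [0, [0.0093, 0, -0.012], [0, 0, 0]], [0, [0.0093, 0, -0.012], [0, 0, 0]], [0, [0.0093, 0, -0.012], [0, 0, 0]], [0, [0.0093, 0, -0.012], [0, 0, 0]]]'

```text
clock: 7.67
tcp_pos: [0.5294, 0.2715, 0.1984]
orientation: [-0.343, 2.041, -2.041]
contact_force: [0.1, 1.1, -2.6]
grip_width: 0.0226
```

Request:
jog_arm --motion '[[0, [0, 0, 0], [0, 0, 0]], [0, [0, 0, 0], [0, 0, 0]], [0, [0, 0, 0], [0, 0, 0]], [0, [0, 0, 0], [0, 0, 0]], [0, [0, 0, 0], [0, 0, 0]]]'

```text
clock: 8.08
tcp_pos: [0.5314, 0.27, 0.1982]
orientation: [-0.341, 2.042, -2.042]
contact_force: [-0.3, 0.6, -2.9]
grip_width: 0.0227
```

```bash
python3 - <<'E'
from h import *
for i in range(3):
    t=grab("top","t8");s=grab("side","s8");o,T=st();print(o["tcp_pos"],o["contact_force"])
crop(s,210,200,340,350,5,"s8c");crop(t,170,220,270,320,6,"t8c")
E
```

```text
[0.53119424 0.2701615  0.19818648] [-0.34463401 -0.44837292 -2.58800032]
[0.53098796 0.27037203 0.19819807] [-0.04990937  0.66792443 -3.65245014]
[0.53085665 0.2705502  0.19826204] [-0.68713586  0.54587142 -2.3348221 ]
```

View pics/s8c.png

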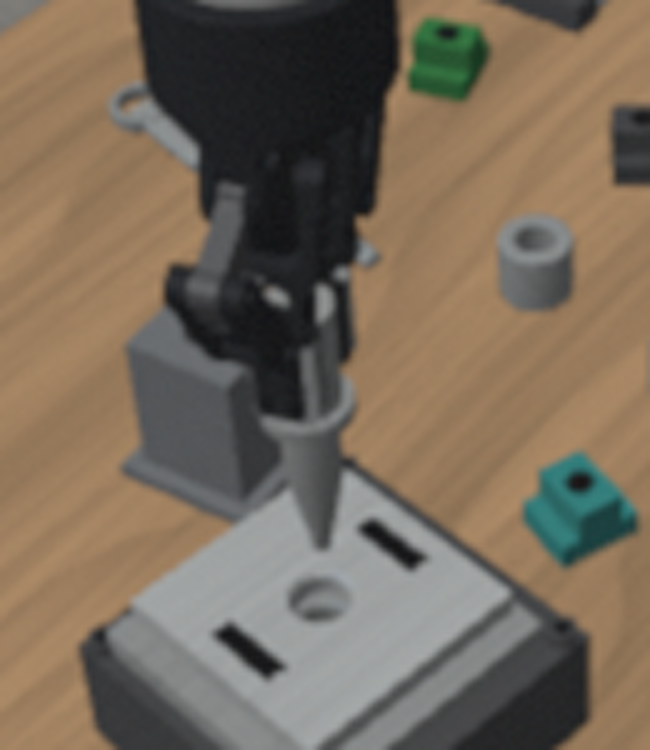

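View pics/t8c.png

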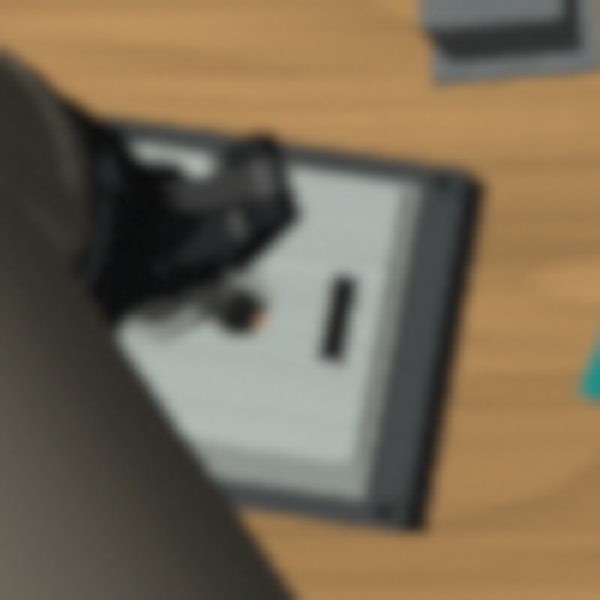

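Request:
jog_arm --motion '[[0, [0, 0.008, 0], [0, 0, 0]], [0, [0, 0.008, 0], [0, 0, 0]], [0, [0, 0.006, 0], [0, 0, 0]], [0, [0, 0, 0], [0, 0, 0]], [0, [0, 0, 0], [0, 0, 0]], [0, [0, 0, 0], [0, 0, 0]]]'

```text
clock: 8.88
tcp_pos: [0.5307, 0.2708, 0.1762]
orientation: [-0.343, 2.041, -2.041]
contact_force: [0.3, 0.3, -2.8]
grip_width: 0.0228
```

```bash
python3 - <<'E'
from h import *
P=[]
for i in range(3):
    t=grab("top","t9");s=grab("side","s9");o,T=st();P.append(o["tcp_pos"])
p=np.mean(P,0);print(P,p)
print("pred tip",proj(s,[p-[0,0,.0977]]),proj(t,[p-[0,0,.0977]]),"pred collar bottom",proj(s,[p-[0,0,.0317]]),proj(t,[p-[0,0,.0317]]))
crop(s,230,250,320,350,7,"s9c");crop(t,180,245,240,300,10,"t9c")
E
```

```text
[array([0.53092997, 0.2708806 , 0.17661255]), array([0.53092923, 0.27085621, 0.17664446]), array([0.53084296, 0.27078094, 0.17658674])] [0.53090072 0.27083925 0.17661458]
pred tip [[275.87102433 316.67037489]] [[207.72614238 272.27254794]] pred collar bottom [[273.14179482 290.57815008]] [[199.2561012  269.17891142]]
```

View pics/s9c.png

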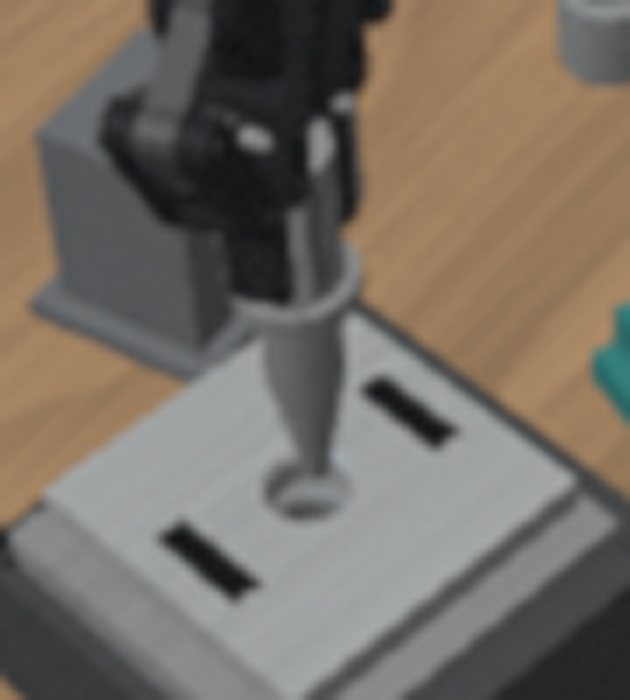

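View pics/t9c.png

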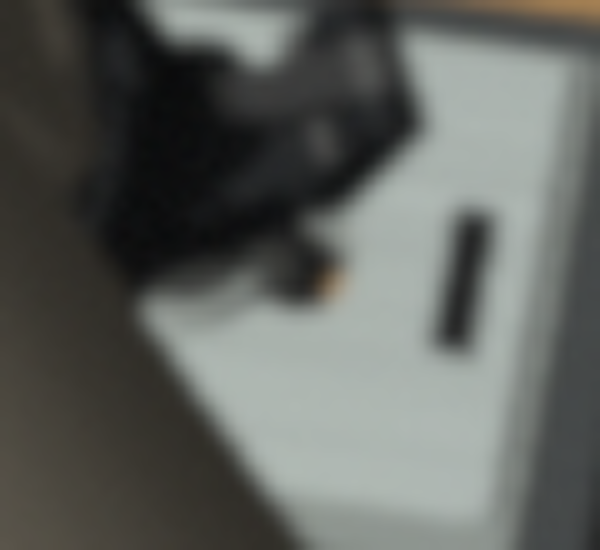

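```bash
python3 - <<'E'
from prof import *
s=grab("side")
for uv in([274.4,317.2],):
    for z in (.077,.079,.081):
        w=plane(s,uv,z)[0];print(z,w.round(4),"base",(w[:2]@ex).round(4),(w[:2]@ey).round(4))
E=np.array([[.4844,.349]]);print(E@np.array([ex,ey]))
h=plane(s,[[230-.43+308/7,250-.43+488/7]],.07)[0];print("hole approx",h,h[:2]@ex,h[:2]@ey)
J=[(proj(s,[[.531+a,.271+b,.079]])-proj(s,[[.531,.271,.079]])).round(2) for a,b in((.001,0),(0,.001))];print(J)
E
```

```text
0.077 [0.5334 0.2721 0.077 ] base 0.4861 0.3496
0.079 [0.5322 0.2733 0.079 ] base 0.4847 0.3507
0.081 [0.531  0.2746 0.081 ] base 0.4833 0.3517
[[0.53161647 0.27171363]]
hole approx [0.5358094 0.2722438 0.07     ] 0.488464495360772 0.3501582981007625
[array([[-0.44, -0.25]]), array([[-0.36,  0.36]])]
```

```bash
python3 - <<'E'
from prof import *
for cam,n in(("top","top0"),("side","side0")):
    f=grab(cam);im=cv2.imread(f"pics/{n}.png").mean(2)
    c0=[.5355,.2703]  # rough
    for it in range(4):
        pts=[]
        for th in np.linspace(0,2*np.pi,72,endpoint=False):
            rr=np.arange(.006,.0155,.0002);P=np.c_[c0[0]+rr*np.cos(th),c0[1]+rr*np.sin(th),np.full(len(rr),.07)]
            uv=proj(f,P);p=map_coordinates(im,[uv[:,1],uv[:,0]],order=3);g=np.gradient(p);k=g.argmax()
            pts.append((rr[k],th,g[k]))
        pts=np.array(pts);ok=(abs(pts[:,0]-.0107)<.002)&(pts[:,2]>.6)
        X=np.c_[c0[0]+pts[:,0]*np.cos(pts[:,1]),c0[1]+pts[:,0]*np.sin(pts[:,1])][ok]
        A=np.c_[2*X,np.ones(len(X))];q=np.linalg.lstsq(A,(X**2).sum(1),rcond=None)[0];c0=q[:2]
    print(cam,c0,np.sqrt(q[2]+c0@c0),ok.sum(),"base",c0@ex,c0@ey)
E
```

```text
top [0.53710384 0.26921399] 0.010610501986781502 47 base 0.4902023297561505 0.3473591511847525
side [0.5357748  0.27255632] 0.010628815511328101 72 base 0.4883830217663645 0.35046199075794615
```

Request:
jog_arm --motion '[[0, [0, 0.004, 0], [0, 0, 0]], [0, [0, 0.004, 0], [0, 0, 0]], [0, [0, 0.004, 0], [0, 0, 0]], [0, [0, 0.004, 0], [0, 0, 0]], [0, [0, 0.003, 0], [0, 0, 0]], [0, [0, 0.003, 0], [0, 0, 0]], [0, [0, 0, 0], [0, 0, 0]], [0, [0, 0, 0], [0, 0, 0]]]' --force 120

```text
clock: 10.0
tcp_pos: [0.5306, 0.2707, 0.1541]
orientation: [-0.343, 2.041, -2.041]
contact_force: [-0.2, 0.4, -2.2]
grip_width: 0.0219
```

Request:
jog_arm --motion '[[0, [0, 0.003, 0], [0, 0, 0]], [0, [0, 0.003, 0], [0, 0, 0]], [0, [0, 0.002, 0], [0, 0, 0]], [0, [0, 0, 0], [0, 0, 0]], [0, [0, 0, 0], [0, 0, 0]]]'

```text
clock: 10.42
tcp_pos: [0.5311, 0.2705, 0.1463]
orientation: [-0.342, 2.041, -2.041]
contact_force: [1.7, -0.4, -3.2]
grip_width: 0.0215
```

Request:
jog_arm --motion '[[0, [0, 0.003, 0], [0, 0, 0]], [0, [0, 0.003, 0], [0, 0, 0]], [0, [0, 0.002, 0], [0, 0, 0]], [0, [0, 0, 0], [0, 0, 0]], [0, [0, 0, 0], [0, 0, 0]]]'

```text
clock: 10.83
tcp_pos: [0.5318, 0.2703, 0.1384]
orientation: [-0.34, 2.041, -2.041]
contact_force: [4.8, -1.2, -2.2]
grip_width: 0.0216
```

Request:
jog_arm --motion '[[0, [0, 0.003, 0], [0, 0, 0]], [0, [0, 0.002, 0], [0, 0, 0]], [0, [0, 0, 0], [0, 0, 0]], [0, [0, 0, 0], [0, 0, 0]]]'

```text
clock: 11.17
tcp_pos: [0.5317, 0.2703, 0.1335]
orientation: [-0.34, 2.041, -2.041]
contact_force: [4.9, -2.7, -0.1]
grip_width: 0.0221
```

```bash
python3 - <<'E'
from h import *
F=[]
for i in range(4):
    s=grab("side","s10");o,T=st();F.append(np.r_[o["tcp_pos"],o["contact_force"],o["moment"]])
print(np.mean(F,0).round(4),T.round(3))
crop(s,230,250,320,350,7,"s10c")
E
```

```text
[ 0.5317  0.2703  0.1335  4.8702 -1.7508 -0.4198 -0.4843 -1.2554 -0.0055] [[-0.945  0.002  0.326]
 [-0.326  0.    -0.945]
 [-0.002 -1.     0.   ]]
```

View pics/s10c.png

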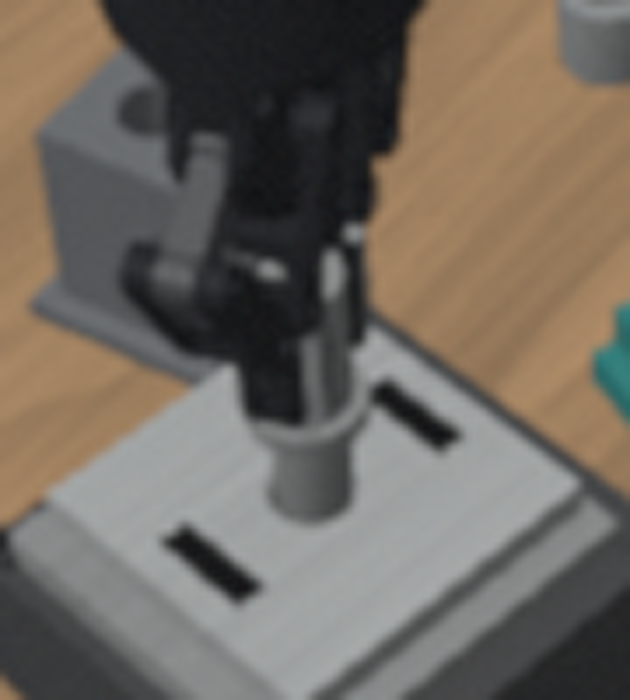

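Request:
jog_arm --motion '[[0, [0, 0.003, 0], [0, 0, 0]], [0, [0, 0.003, 0], [0, 0, 0]], [0, [0, 0, 0], [0, 0, 0]], [0, [0, 0, 0], [0, 0, 0]]]'

```text
clock: 11.7
tcp_pos: [0.5314, 0.2706, 0.1275]
orientation: [-0.341, 2.041, -2.041]
contact_force: [4.7, -1.6, 2.3]
grip_width: 0.0218
```

Request:
jog_arm --motion '[[0, [0, 0.003, 0], [0, 0, 0]], [0, [0, 0.003, 0], [0, 0, 0]], [0, [0, 0, 0], [0, 0, 0]], [0, [0, 0, 0], [0, 0, 0]]]'

```text
clock: 12.03
tcp_pos: [0.5311, 0.2706, 0.1216]
orientation: [-0.342, 2.041, -2.041]
contact_force: [3.9, -2.9, 4.3]
grip_width: 0.0213
```

Request:
jog_arm --motion '[[0, [0, 0.002, 0], [0, 0, 0]], [0, [0, 0.002, 0], [0, 0, 0]], [0, [0, 0, 0], [0, 0, 0]], [0, [0, 0, 0], [0, 0, 0]]]'

```text
clock: 12.37
tcp_pos: [0.5309, 0.2706, 0.1174]
orientation: [-0.342, 2.041, -2.041]
contact_force: [4.6, -1.6, 2.5]
grip_width: 0.0212
```

Request:
jog_arm --motion '[[0, [0, 0.002, 0], [0, 0, 0]], [0, [0, 0.002, 0], [0, 0, 0]], [0, [0, 0, 0], [0, 0, 0]], [0, [0, 0, 0], [0, 0, 0]]]'

```text
clock: 12.7
tcp_pos: [0.5309, 0.2706, 0.1133]
orientation: [-0.342, 2.041, -2.041]
contact_force: [4.7, -2.1, 2.2]
grip_width: 0.0211
```

Request:
jog_arm --motion '[[0, [0, 0.002, 0], [0, 0, 0]], [0, [0, 0.001, 0], [0, 0, 0]], [0, [0, 0, 0], [0, 0, 0]], [0, [0, 0, 0], [0, 0, 0]]]'

```text
clock: 13.03
tcp_pos: [0.5308, 0.2706, 0.1104]
orientation: [-0.342, 2.041, -2.041]
contact_force: [4.0, -2.4, 3.6]
grip_width: 0.0213
```

Request:
jog_arm --motion '[[0, [0, 0.002, 0], [0, 0, 0]], [0, [0, 0.002, 0], [0, 0, 0]], [0, [0, 0, 0], [0, 0, 0]], [0, [0, 0, 0], [0, 0, 0]]]'

```text
clock: 13.37
tcp_pos: [0.5308, 0.2706, 0.1062]
orientation: [-0.342, 2.041, -2.041]
contact_force: [4.4, -2.9, 3.3]
grip_width: 0.0216
```

```bash
python3 - <<'E'
from h import *
s=grab("side","s11");t=grab("top","t11")
crop(s,230,250,320,350,7,"s11c")
E
```

```text
(no output)
```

View pics/s11c.png

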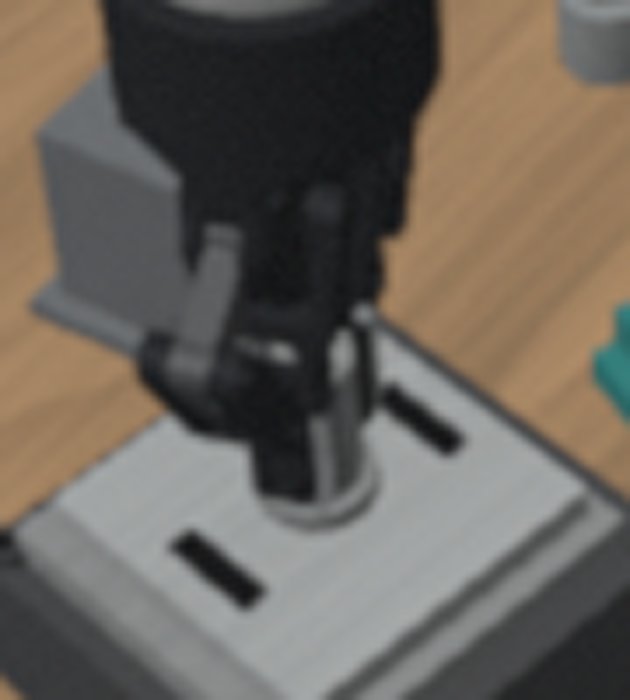

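The pin is almost home and the plates have moved. The collar sits about 4–5 mm above the plate at crop (315,500).

Request:
jog_arm --motion '[[0, [0, 0.002, 0], [0, 0, 0]], [0, [0, 0.001, 0], [0, 0, 0]], [0, [0, 0, 0], [0, 0, 0]], [0, [0, 0, 0], [0, 0, 0]]]'

```text
clock: 13.8
tcp_pos: [0.5308, 0.2706, 0.1032]
orientation: [-0.343, 2.041, -2.041]
contact_force: [3.2, -3.0, 3.2]
grip_width: 0.0214
```

Request:
jog_arm --motion '[[0, [0, 0.001, 0], [0, 0, 0]], [0, [0, 0.001, 0], [0, 0, 0]], [0, [0, 0, 0], [0, 0, 0]], [0, [0, 0, 0], [0, 0, 0]]]'

```text
clock: 14.13
tcp_pos: [0.5309, 0.2707, 0.1015]
orientation: [-0.342, 2.041, -2.041]
contact_force: [2.8, -2.9, 6.0]
grip_width: 0.0216
```

Request:
jog_arm --motion '[[0, [0, 0.001, 0], [0, 0, 0]], [0, [0, 0, 0], [0, 0, 0]], [0, [0, 0, 0], [0, 0, 0]]]'

```text
clock: 14.38
tcp_pos: [0.5309, 0.2707, 0.1015]
orientation: [-0.342, 2.041, -2.041]
contact_force: [1.3, -5.6, 13.6]
grip_width: 0.0215
```

Request:
jog_arm --motion '[[0, [0, 0.001, 0], [0, 0, 0]], [0, [0, 0.0005, 0], [0, 0, 0]], [0, [0, 0, 0], [0, 0, 0]], [0, [0, 0, 0], [0, 0, 0]]]'

```text
clock: 14.72
tcp_pos: [0.531, 0.2707, 0.1014]
orientation: [-0.341, 2.04, -2.042]
contact_force: [-2.0, -6.9, 26.0]
grip_width: 0.0214
```

Request:
jog_arm --motion '[[0, [0, -0.002, 0], [0, 0, 0]], [0, [0, 0, 0], [0, 0, 0]], [1, [0, 0, 0], [0, 0, 0]], [1, [0, 0, 0], [0, 0, 0]], [1, [0, 0, 0], [0, 0, 0]], [1, [0, 0, 0], [0, 0, 0]], [1, [0, 0, 0], [0, 0, 0]], [1, [0, 0, 0], [0, 0, 0]], [1, [0, 0, 0], [0, 0, 0]], [1, [0, 0, 0], [0, 0, 0]]]'

```text
clock: 15.55
tcp_pos: [0.5306, 0.2707, 0.1007]
orientation: [-0.343, 2.041, -2.041]
contact_force: [0.8, -0.7, -0.1]
grip_width: 0.0856
```

Request:
jog_arm --motion '[[1, [0, -0.01, 0], [0, 0, 0]], [1, [0, -0.02, 0], [0, 0, 0]], [1, [0, -0.03, 0], [0, 0, 0]], [1, [0, -0.03, 0], [0, 0, 0]], [1, [0, -0.03, 0], [0, 0, 0]], [1, [0.03, -0.01, 0], [0, 0, 0]], [1, [0.03, 0, 0.02], [0, 0, 0]], [1, [0.03, 0, 0.02], [0, 0, 0]], [1, [0, 0, 0], [0, 0, 0]], [1, [0, 0, 0], [0, 0, 0]]]'

```text
clock: 16.38
tcp_pos: [0.458, 0.2018, 0.2317]
orientation: [-0.34, 2.041, -2.043]
contact_force: [-0.6, 0.9, 0.3]
grip_width: 0.0857
```

```bash
python3 - <<'E'
from h import *
s=grab("side","s12");t=grab("top","t12");o,T=st();print(o["tcp_pos"],o["contact_force"],o["joints"].round(2))
crop(s,220,240,340,390,5,"s12c")
E
```

```text
[0.4594003  0.20417285 0.23174768] [0.47725541 0.74403828 0.14192828] [-0.16  0.25 -0.44  1.96  0.13  0.96 -1.9 ]
```

View pics/s12c.png

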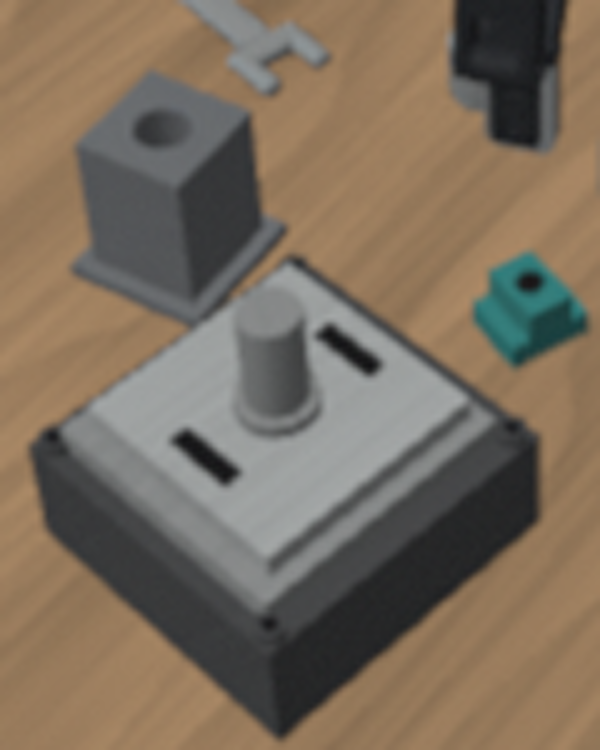

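View pics/t12.png

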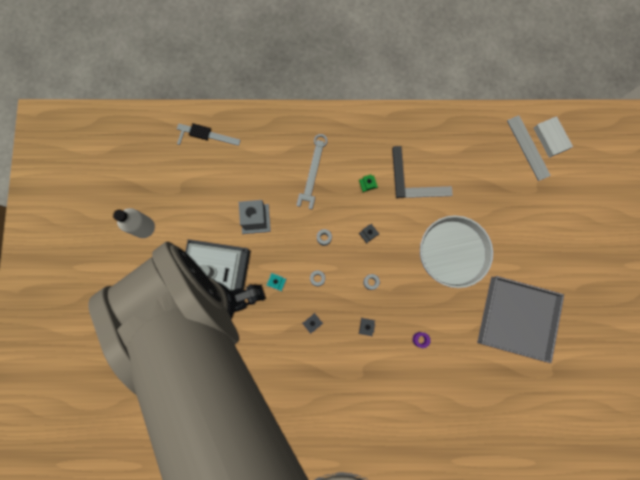

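The pin is fully seated, with its collar flush on the upper plate at crop (275,405), and the plates are in line. Next are the T-nut poses.

```bash
python3 - <<'E'
from h import *
t=grab("top");s=grab("side")
C=dict(A=(.624,-.068,.013),B=(.428,.059,.013),C=(.419,-.059,.013))
rows=[]
for f in(t,s):
    ims=[]
    for P in C.values():
        u,v=proj(f,[P])[0].round().astype(int);im=f["image"][v-15:v+15,u-15:u+15,::-1]
        ims.append(cv2.resize(im,(240,240),interpolation=cv2.INTER_CUBIC)); print((u-15,v-15))
    rows.append(np.hstack(ims))
cv2.imwrite("pics/nuts.png",np.clip(np.vstack(rows)*1.6,0,255))
for n,P in C.items():
    for cam,f in(("top",t),("side",s)):
        u,v=proj(f,[P])[0].round().astype(int);w=f["image"][v-15:v+16,u-15:u+16].astype(int)
        m=((w.max(2)<95)&(w[...,0]-w[...,2]<12)).astype(np.uint8)
        cn=max(cv2.findContours(m,0,1)[0],key=cv2.contourArea)
        q=plane(f,cn[:,0].astype(float)+[u-15,v-15],.013)[:,:2]
        print(n,cam,m.sum(),cv2.minAreaRect((q*1000).astype(np.float32)))
E
```

```text
(np.int64(354), np.int64(218))
(np.int64(297), np.int64(307))
(np.int64(352), np.int64(311))
(np.int64(324), np.int64(212))
(np.int64(370), np.int64(280))
(np.int64(401), np.int64(248))
A top 156 ((623.7513427734375, -66.58456420898438), (25.422822952270508, 31.21815299987793), 35.784454345703125)
A side 519 ((634.165283203125, -63.2689208984375), (48.6038703918457, 111.76313781738281), 34.57994842529297)
B top 167 ((426.637939453125, 58.66120529174805), (25.1768856048584, 30.370336532592773), 39.11985778808594)
B side 266 ((425.2275085449219, 63.148006439208984), (31.31430435180664, 46.360721588134766), 34.77137756347656)
C top 177 ((418.6573181152344, -58.895233154296875), (27.040756225585938, 30.0252685546875), 80.46923828125)
C side 248 ((415.4840087890625, -56.5195198059082), (49.70358657836914, 38.766082763671875), 80.47857666015625)[ WARN:0@1.924] global loadsave.cpp:1063 imwrite_ Unsupported depth image for selected encoder is fallbacked to CV_8U.
```

View pics/nuts.png

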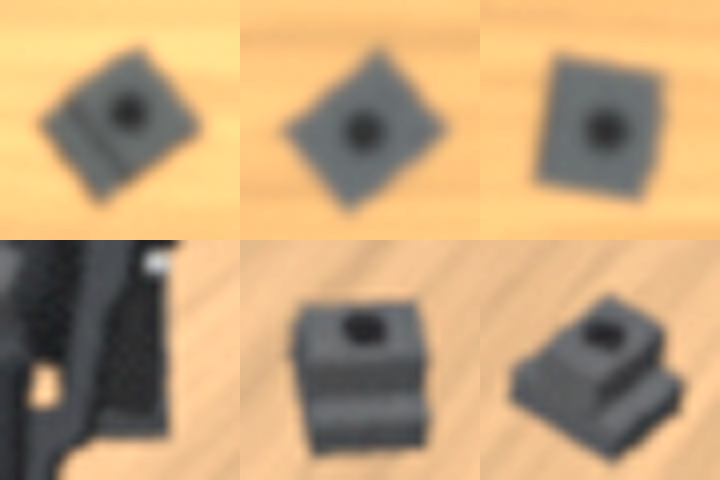

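```bash
python3 - <<'E'
from h import *
t=grab("top");s=grab("side")
c=cloud(t)
im=t["image"].astype(int)
# tray, dish: everything non-wood (low saturation) in the region
sat=im.max(2)-im.min(2)
for nm,(u0,v0,u1,v1) in dict(dish=(410,205,505,296),tray=(470,268,575,372)).items():
    m=np.zeros(sat.shape,np.uint8);m[v0:v1,u0:u1]=(sat[v0:v1,u0:u1]<30)
    m=cv2.morphologyEx(m,cv2.MORPH_OPEN,np.ones((3,3)))
    n,l,stt,ce=cv2.connectedComponentsWithStats(m);i=1+stt[1:,4].argmax()
    cn=max(cv2.findContours((l==i).astype(np.uint8),0,1)[0],key=cv2.contourArea)
    q=(plane(t,cn[:,0].astype(float),.03)[:,:2]*1000).astype(np.float32)
    print(nm,stt[i],cv2.minAreaRect(q),cv2.minEnclosingCircle(q))
    cc=c[l==i];print(cc[cc[:,2]>.02].mean(0))
E
```

```text
dish [ 420  216   73   71 4087] ((581.3216552734375, -254.87803649902344), (157.95770263671875, 153.89813232421875), 89.86048126220703) ((580.478759765625, -254.72378540039062), 79.60894012451172)
[ 0.58002244 -0.26020383  0.05132692]
tray [ 478  277   85   85 5222] ((436.0686340332031, -385.17706298828125), (158.30116271972656, 148.34889221191406), 74.38943481445312) ((436.65167236328125, -384.6475830078125), 105.97224426269531)
[ 0.43205396 -0.38254694  0.04781829]
```

Request:
jog_arm --motion '[[0.75, [0, 0, 0], [0, -7.1, 0]], [0.75, [0, 0, 0], [0, -7.1, 0]], [0.75, [0, 0, 0], [0, -7.1, 0]], [0.75, [0, 0, 0], [0, -7.1, 0]], [0.75, [0, 0, 0], [0, -7.1, 0]], [0.75, [0, 0, 0], [0, -7.1, 0]], [0.75, [0, 0, 0], [0, -7.1, 0]], [0.75, [0, 0, 0], [0, -7.1, 0]], [0.75, [0, 0, 0], [0, -7.1, 0]], [0.75, [0, 0, 0], [0, -7.1, 0]]]'

```text
clock: 17.52
tcp_pos: [0.459, 0.2041, 0.2307]
orientation: [-1.213, 1.204, -1.203]
contact_force: [0.7, -0.9, 0.2]
grip_width: 0.0637
```

Request:
jog_arm --motion '[[0.75, [0, 0, 0], [0, -7.1, 0]], [0.75, [0, 0, 0], [0, -7.1, 0]], [0.75, [0, 0, 0], [0, -7.1, 0]], [0.75, [0, 0, 0], [0, -7.1, 0]], [0.75, [0, 0, 0], [0, -7.1, 0]], [0.75, [0, 0, 0], [0, 0, 0]], [0.75, [0, 0, 0], [0, 0, 0]]]'

```text
clock: 18.1
tcp_pos: [0.4589, 0.2039, 0.2306]
orientation: [-1.439, 0.744, -0.743]
contact_force: [-0.4, 0.8, 0.8]
grip_width: 0.0644
```

```bash
cat >> h.py <<'E'
def go(x,y,z,phi=None):
    P=[]
    for i in range(3): grab("side");o,T=st();P.append(o["tcp_pos"])
    d=T.T@(np.array([x,y,z])-np.mean(P,0));f=np.degrees(np.arctan2(T[1,2],T[0,2]))
    print("clock",round(o["clock"],2),"tcp",np.mean(P,0).round(4),"phi",f.round(1),"shift mm",(d*1000).round(1),"tilt",np.degrees(np.arccos(-T[2,1])).round(2),"J",o["joints"].round(2))
    if phi is not None: print("turn y",-((phi-f+180)%360-180))
E
python3 -c "
from h import *
go(.6238,-.0672,.12,35.8)"
```

```text
clock 18.25 tcp [0.4588 0.2037 0.2307] phi 35.4 shift mm [316.4 110.7 -22.6] tilt 0.01 J [ 0.1   0.3  -0.76  1.94  0.25  0.99 -0.15]
turn y -0.3787133185827827
```

Request:
jog_arm --motion '[[0.75, [0.035, 0, -0.0025], [0, 0, 0]], [0.75, [0.035, 0, -0.0025], [0, 0, 0]], [0.75, [0.035, 0, -0.0025], [0, 0, 0]], [0.75, [0.035, 0, -0.0025], [0, 0, 0]], [0.75, [0.035, 0.01, -0.0025], [0, 0, 0]], [0.75, [0.035, 0.025, -0.0025], [0, 0, 0]], [0.75, [0.035, 0.025, -0.0025], [0, 0, 0]], [0.75, [0.035, 0.025, -0.0025], [0, 0, 0]], [0.75, [0.0364, 0.025, -0.0025], [0, 0, 0]], [0.75, [0, 0, 0], [0, 0, 0]]]'

```text
clock: 19.08
tcp_pos: [0.6212, -0.0711, 0.1189]
orientation: [-1.444, 0.754, -0.747]
contact_force: [-1.2, -1.6, -0.6]
grip_width: 0.0643
```

Request:
jog_arm --motion '[[0.75, [0, 0, 0], [0, 0, 0]], [0.75, [0, 0, 0], [0, 0, 0]]]'

```text
clock: 19.25
tcp_pos: [0.6215, -0.0614, 0.1246]
orientation: [-1.44, 0.742, -0.741]
contact_force: [-0.2, 1.0, 0.9]
grip_width: 0.0639
```

```bash
python3 -c "
from h import *
go(.6238,-.0672,.024,35.8)
s=grab('side','s13');crop(s,270,150,400,260,6,'s13c')
t=grab('top','t13')"
```

```text
clock 19.4 tcp [ 0.6218 -0.0604  0.1257] phi 35.7 shift mm [  6.6 101.7  -2.5] tilt 0.1 J [ 0.41  0.6  -0.56  1.76  0.39  0.9   0.3 ]
turn y -0.12159226903048648
```

View pics/s13c.png

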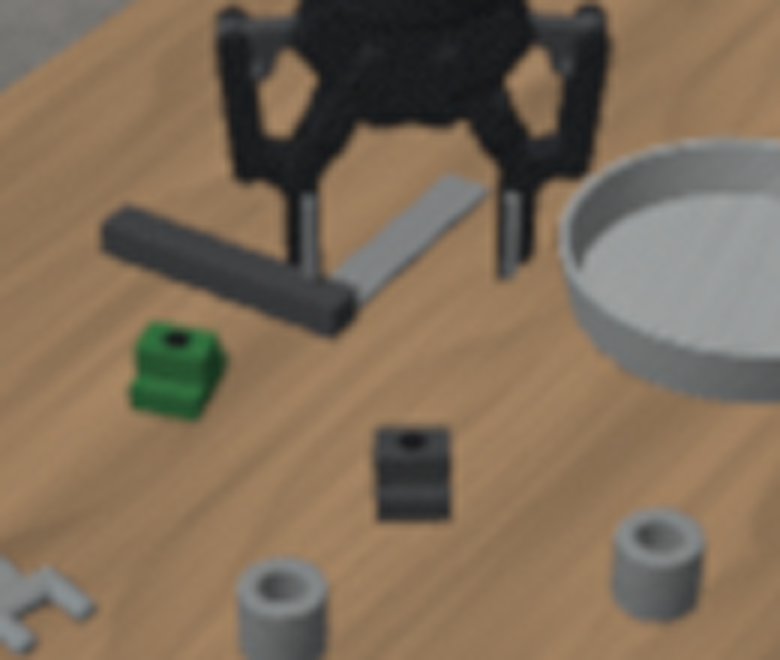

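View pics/t13.png

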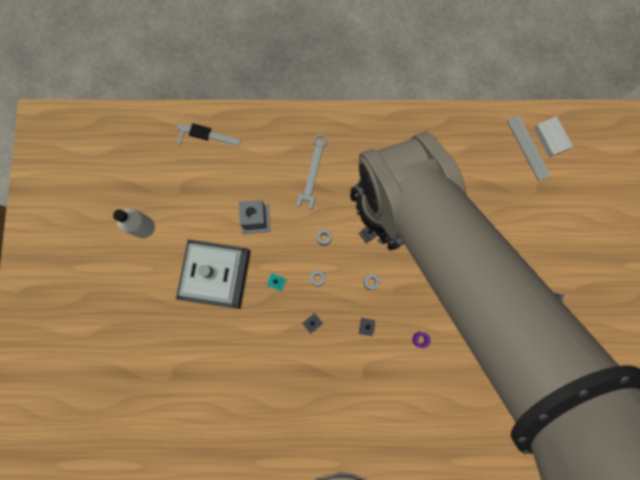

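Request:
jog_arm --motion '[[0.75, [0.0033, 0.02, -0.0013], [0, 0, 0]], [0.75, [0.0033, 0.025, -0.0012], [0, 0, 0]], [0.75, [0, 0.025, 0], [0, 0, 0]], [0.75, [0, 0.015, 0], [0, 0, 0]], [0.75, [0, 0.01, 0], [0, 0, 0]], [0.75, [0, 0.006, 0], [0, 0, 0]], [0.75, [0, 0, 0], [0, 0, 0]], [0.75, [0, 0, 0], [0, 0, 0]]]'

```text
clock: 20.17
tcp_pos: [0.624, -0.0687, 0.0245]
orientation: [-1.44, 0.74, -0.741]
contact_force: [0.4, 0.0, -0.5]
grip_width: 0.0639
```

```bash
python3 -c "
from h import *
go(.6238,-.0672,.024,35.8)
s=grab('side','s14');crop(s,270,150,400,260,6,'s14c')"
```

```text
clock 20.32 tcp [ 0.6242 -0.0689  0.0249] phi 35.6 shift mm [-1.6  0.9  0.6] tilt 0.12 J [ 0.37  0.73 -0.49  1.79  0.49  0.74  0.24]
turn y -0.23259792510503985
```

View pics/s14c.png

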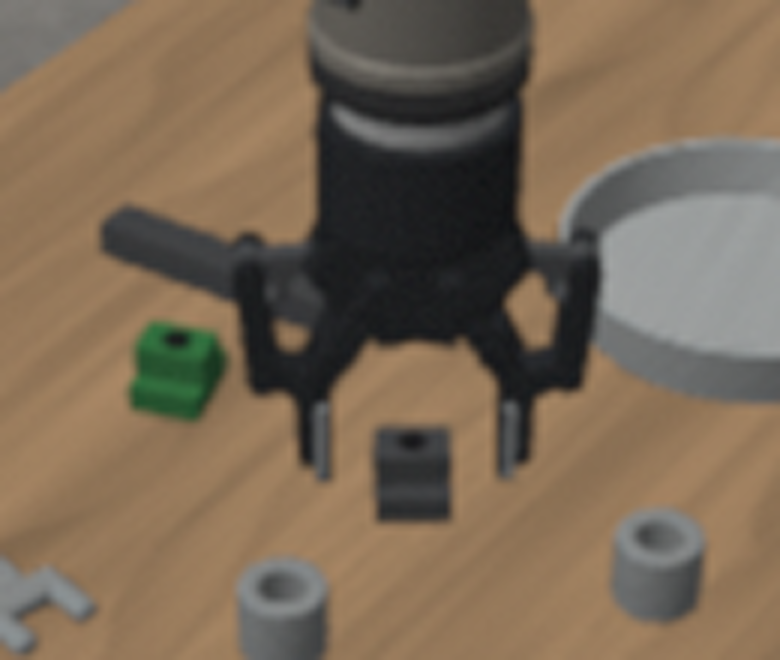

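The nut at crop (412,475) is centred between the pads.

Request:
jog_arm --motion '[[0, [-0.001, 0, 0], [0, 0, 0]], [0, [0, 0, 0], [0, 0, 0]], [0, [0, 0, 0], [0, 0, 0]], [0, [0, 0, 0], [0, 0, 0]], [0, [0, 0, 0], [0, 0, 0]], [0, [0, 0, 0], [0, 0, 0]], [0, [0, 0, 0], [0, 0, 0]], [0, [0, 0, 0], [0, 0, 0]]]' --force 50

```text
clock: 21.03
tcp_pos: [0.6232, -0.0681, 0.0243]
orientation: [-1.44, 0.74, -0.742]
contact_force: [0.0, -0.5, 5.3]
grip_width: 0.029
```

Request:
jog_arm --motion '[[0, [0, -0.01, 0], [0, 0, 0]], [0, [0, -0.02, 0], [0, 0, 0]], [0, [0, -0.03, 0], [0, 0, 0]], [0, [0, -0.02, 0], [0, 0, 0]], [0, [0, -0.01, 0], [0, 0, 0]], [0, [0, 0, 0], [0, 0, 0]]]'

```text
clock: 21.53
tcp_pos: [0.6241, -0.0683, 0.1162]
orientation: [-1.439, 0.738, -0.744]
contact_force: [0.6, -0.5, -0.1]
grip_width: 0.0288
```

```bash
python3 -c "
from h import *
go(.437,-.385,.10,-15.6)
s=grab('side','s15');crop(s,270,130,400,260,6,'s15c')"
```

```text
clock 21.68 tcp [ 0.6223 -0.0685  0.1133] phi 35.6 shift mm [ 149.7   13.7 -334.8] tilt 0.13 J [ 0.41  0.61 -0.56  1.76  0.4   0.89  0.3 ]
turn y 51.1620908213084
```

View pics/s15c.png

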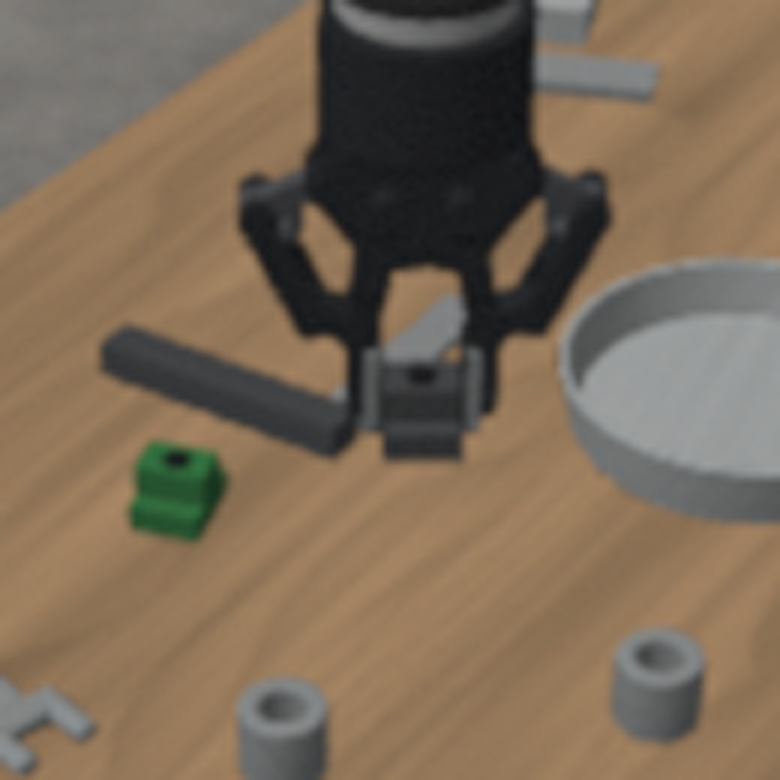

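Request:
jog_arm --motion '[[0, [0, 0, 0], [0, 7.1, 0]], [0, [0, 0, 0], [0, 7.1, 0]], [0, [0, 0, 0], [0, 7.1, 0]], [0, [0, 0, 0], [0, 7.1, 0]], [0, [0, 0, 0], [0, 7.1, 0]], [0, [0, 0, 0], [0, 7.1, 0]], [0, [0, 0, 0], [0, 7.1, 0]], [0, [0, 0, 0], [0, 1.5, 0]], [0, [0, 0, 0], [0, 0, 0]]]'

```text
clock: 22.48
tcp_pos: [0.622, -0.068, 0.1125]
orientation: [-1.071, 1.407, -1.405]
contact_force: [-0.0, 0.3, -1.0]
grip_width: 0.0291
```

```bash
python3 -c "
from h import *
go(.425,-.427,.10,-15.6)"
```

```text
clock 22.63 tcp [ 0.6223 -0.0681  0.1129] phi -15.5 shift mm [398.5  13.1 -94.4] tilt 0.06 J [ 0.26  0.57 -0.35  1.77  0.25  0.84 -0.47]
turn y 0.12688190724830406
```

Request:
jog_arm --motion '[[0, [0.0307, 0, -0.0073], [0, 0, 0]], [0, [0.0307, 0, -0.0073], [0, 0, 0]], [0, [0.0307, 0, -0.0073], [0, 0, 0]], [0, [0.0307, 0, -0.0073], [0, 0, 0]], [0, [0.0307, 0, -0.0073], [0, 0, 0]], [0, [0.0307, 0, -0.0073], [0, 0, 0]], [0, [0.0307, 0, -0.0073], [0, 0, 0]], [0, [0.0307, 0, -0.0073], [0, 0, 0]], [0, [0.0307, 0, -0.0073], [0, 0, 0]], [0, [0.0307, 0, -0.0073], [0, 0, 0]]]'

```text
clock: 23.47
tcp_pos: [0.4687, -0.3456, 0.1137]
orientation: [-1.069, 1.406, -1.406]
contact_force: [1.3, -0.2, -0.9]
grip_width: 0.0291
```

Request:
jog_arm --motion '[[0, [0.0307, 0, -0.0073], [0, 0, 0]], [0, [0.0307, 0, -0.0073], [0, 0, 0]], [0, [0.0307, 0, -0.0073], [0, 0, 0]], [0, [0, 0, 0], [0, 0, 0]], [0, [0, 0, 0], [0, 0, 0]]]'

```text
clock: 23.88
tcp_pos: [0.4218, -0.4294, 0.1134]
orientation: [-1.067, 1.41, -1.41]
contact_force: [1.0, 1.1, -0.5]
grip_width: 0.0288
```

```bash
python3 -c "
from h import *
go(.425,-.427,.031,-15.6)
s=grab('side','s16');crop(s,370,100,530,240,5,'s16c')"
```

```text
clock 24.03 tcp [ 0.424  -0.4264  0.1136] phi -15.5 shift mm [ 0.4 82.6  1.1] tilt 0.06 J [ 0.92  0.53 -0.31  1.83  0.21  0.81  0.23]
turn y 0.11218906146638119
```

View pics/s16c.png

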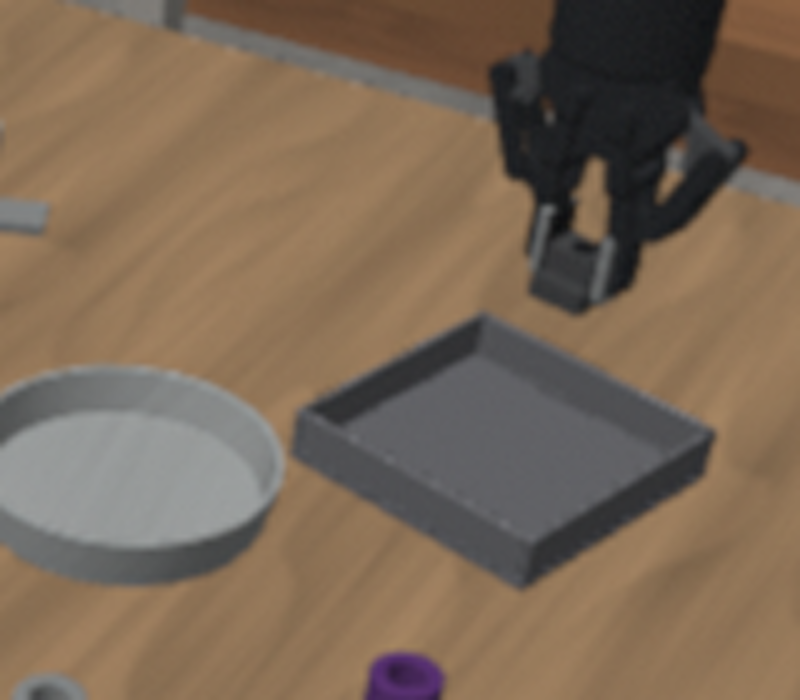

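Request:
jog_arm --motion '[[0, [0, 0.02, 0.001], [0, 0, 0]], [0, [0, 0.02, 0], [0, 0, 0]], [0, [0, 0.02, 0], [0, 0, 0]], [0, [0, 0.013, 0], [0, 0, 0]], [0, [0, 0.008, 0], [0, 0, 0]], [0, [0, 0.002, 0], [0, 0, 0]], [0, [0, 0, 0], [0, 0, 0]], [0, [0, 0, 0], [0, 0, 0]]]'

```text
clock: 24.75
tcp_pos: [0.4255, -0.4275, 0.0315]
orientation: [-1.067, 1.406, -1.408]
contact_force: [0.1, 0.2, -0.6]
grip_width: 0.0289
```

Request:
jog_arm --motion '[[0.55, [0, 0, 0], [0, 0, 0]], [0.55, [0, 0, 0], [0, 0, 0]], [0.55, [0, 0, 0], [0, 0, 0]], [0.55, [0, 0, 0], [0, 0, 0]], [0.55, [0, -0.01, 0], [0, 0, 0]], [0.55, [0, -0.025, 0], [0, 0, 0]], [0.55, [0, -0.035, 0], [0, 0, 0]], [0.55, [0, -0.035, 0], [0, 0, 0]], [0.55, [0, 0, 0], [0, 0, 0]]]'

```text
clock: 25.5
tcp_pos: [0.4283, -0.4299, 0.1436]
orientation: [-1.065, 1.397, -1.417]
contact_force: [0.9, -1.7, -0.7]
grip_width: 0.0473
```

```bash
python3 -c "
from h import *
go(.419,-.059,.13,80.5)
s=grab('side','s17');t=grab('top','t17')"
```

```text
clock 25.65 tcp [ 0.4258 -0.4282  0.1385] phi -15.6 shift mm [-353.7    8.1 -106.1] tilt 0.06 J [ 0.92  0.51 -0.31  1.82  0.2   0.85  0.24]
turn y -96.1405578311568
```

View pics/s17.png

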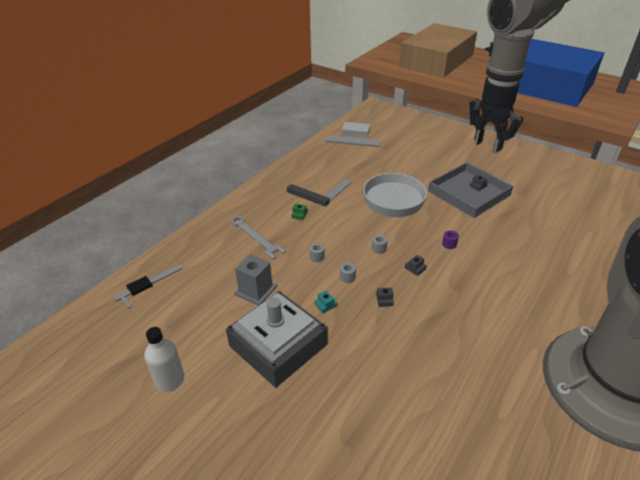

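View pics/t17.png

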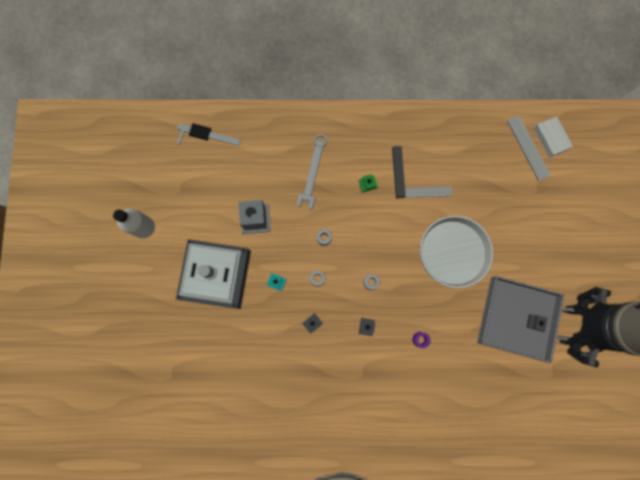

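Nut A is in the tray at top-view (537,322), and the others look undisturbed. I'll re-measure them while the view is clear.

```bash
cat > items.py <<'E'
from h import *
def items():
    t=grab("top");c=cloud(t);im=t["image"].astype(int)
    ok=(c[...,2]>.012)&(c[...,2]<.04)&(t["range_z"]>0)&(c[...,0]>.33)&(c[...,0]<.78)&(c[...,1]<.22)
    n,l,s,ce=cv2.connectedComponentsWithStats(ok.astype(np.uint8))
    for i in range(1,n):
        if not 90<s[i,4]<260: continue
        u,v=ce[i].round().astype(int);w=im[v-13:v+14,u-13:u+14]
        med=np.median(im[l==i],0);sat=med.max()-med.min()
        if sat>40: print("colour",ce[i].round(),med);continue
        p=c[l==i]
        nut=med.mean()<100
        m=((w.max(2)<95)&(w[...,0]-w[...,2]<12)) if nut else ((w.max(2)-w.min(2))<32)
        m=m.astype(np.uint8)
        cs=cv2.findContours(m,0,1)[0]
        if not cs: print("?",ce[i]);continue
        cn=max(cs,key=cv2.contourArea)
        q=(plane(t,cn[:,0].astype(float)+[u-13,v-13],.013 if nut else .03)[:,:2]*1000).astype(np.float32)
        if nut:
            (x,y),(a,b),g=cv2.minAreaRect(q);print("NUT",ce[i].round(),"depthmean",p.mean(0).round(4),"rect",round(x,1),round(y,1),"dims",round(a,1),round(b,1),"grip dir",round(g if a<b else g+90,1))
        else:
            (x,y),rr=cv2.minEnclosingCircle(q);print("SPACER",ce[i].round(),"circ",round(x,1),round(y,1),"r",round(rr,1),"mean",p[p[:,2]>.02].mean(0).round(4))
E
python3 -c "
from items import *
items()"
```

```text
colour [369. 182.] [ 33. 109.  47.]
SPACER [324. 237.] circ 611.3 32.8 r 17.4 mean [0.6135 0.0325 0.0281]
NUT [244. 279.] depthmean [0.521  0.2052 0.0263] rect 522.1 216.4 dims 17.8 59.7 grip dir 81.5
SPACER [318. 278.] circ 522.7 47.2 r 16.4 mean [0.5233 0.0469 0.0286]
colour [276. 281.] [ 28. 127. 114.]
SPACER [372. 281.] circ 513.8 -68.5 r 17.0 mean [ 0.5155 -0.07    0.0283]
NUT [313. 322.] depthmean [0.4285 0.0573 0.0233] rect 426.6 58.7 dims 25.2 30.4 grip dir 39.1
NUT [538. 322.] depthmean [ 0.4273 -0.4233  0.0242] rect 426.9 -426.5 dims 45.1 36.8 grip dir 164.6
NUT [368. 327.] depthmean [ 0.4189 -0.0595  0.0238] rect 418.6 -58.9 dims 26.9 30.4 grip dir 79.4
colour [422. 340.] [ 96.  49. 107.]
```

Request:
jog_arm --motion '[[0.7, [0, 0, 0], [0, -7.1, 0]], [0.7, [0, 0, 0], [0, -7.1, 0]], [0.7, [0, 0, 0], [0, -7.1, 0]], [0.7, [0, 0, 0], [0, -7.1, 0]], [0.7, [0, 0, 0], [0, -7.1, 0]], [0.7, [0, 0, 0], [0, -7.1, 0]], [0.7, [0, 0, 0], [0, -7.1, 0]], [0.7, [0, 0, 0], [0, -7.1, 0]], [0.7, [0, 0, 0], [0, -7.1, 0]], [0.7, [0, 0, 0], [0, -7.1, 0]]]'

```text
clock: 26.63
tcp_pos: [0.4242, -0.4267, 0.1344]
orientation: [-1.518, 0.47, -0.467]
contact_force: [0.3, -0.2, -0.3]
grip_width: 0.0597
```

Request:
jog_arm --motion '[[0.7, [0, 0, 0], [0, -7.1, 0]], [0.7, [0, 0, 0], [0, -7.1, 0]], [0.7, [0, 0, 0], [0, -7.1, 0]], [0.7, [0, 0, 0], [0, -3.3, 0]], [0.7, [0, 0, 0], [0, 0, 0]]]'

```text
clock: 27.05
tcp_pos: [0.4241, -0.4268, 0.1343]
orientation: [-1.564, 0.137, -0.135]
contact_force: [0.7, -0.1, -0.3]
grip_width: 0.0596
```

```bash
python3 -c "
from h import *
go(.4185,-.059,.13,80)"
```

```text
clock 27.2 tcp [ 0.4243 -0.4269  0.1347] phi 79.9 shift mm [-70.6   5.1 361.1] tilt 0.08 J [ 1.2   0.59 -0.7   1.8   0.46  0.93  1.69]
turn y -0.14828357478904763
```

Request:
jog_arm --motion '[[0.7, [-0.0064, 0, 0.0328], [0, 0, 0]], [0.7, [-0.0064, 0, 0.0328], [0, 0, 0]], [0.7, [-0.0064, 0, 0.0328], [0, 0, 0]], [0.7, [-0.0064, 0, 0.0328], [0, 0, 0]], [0.7, [-0.0064, 0, 0.0328], [0, 0, 0]], [0.7, [-0.0064, 0, 0.0328], [0, 0, 0]], [0.7, [-0.0064, 0, 0.0328], [0, 0, 0]], [0.7, [-0.0064, 0, 0.0328], [0, 0, 0]], [0.7, [-0.0064, 0, 0.0328], [0, 0, 0]], [0.7, [-0.0064, 0, 0.0328], [0, 0, 0]]]'

```text
clock: 28.03
tcp_pos: [0.4186, -0.0916, 0.1358]
orientation: [-1.567, 0.139, -0.139]
contact_force: [0.4, 0.2, -0.0]
grip_width: 0.0596
```

Request:
jog_arm --motion '[[0.7, [-0.0064, 0, 0.0328], [0, 0, 0]], [0.7, [0, 0, 0], [0, 0, 0]], [0.7, [0, 0, 0], [0, 0, 0]], [0.7, [0, 0, 0], [0, 0, 0]]]'

```text
clock: 28.37
tcp_pos: [0.4183, -0.06, 0.1357]
orientation: [-1.567, 0.138, -0.138]
contact_force: [0.0, -0.2, 0.8]
grip_width: 0.0595
```

```bash
python3 -c "
from h import *
go(.4185,-.059,.0245,80)
s=grab('side','s18');crop(s,330,170,480,300,5,'s18c')"
```

```text
clock 28.52 tcp [ 0.4183 -0.0608  0.1356] phi 79.8 shift mm [-1.000e-01  1.111e+02  1.900e+00] tilt 0.02 J [ 0.75  0.35 -0.86  2.19  0.39  0.75  1.02]
turn y -0.19143290083695774
```

View pics/s18c.png

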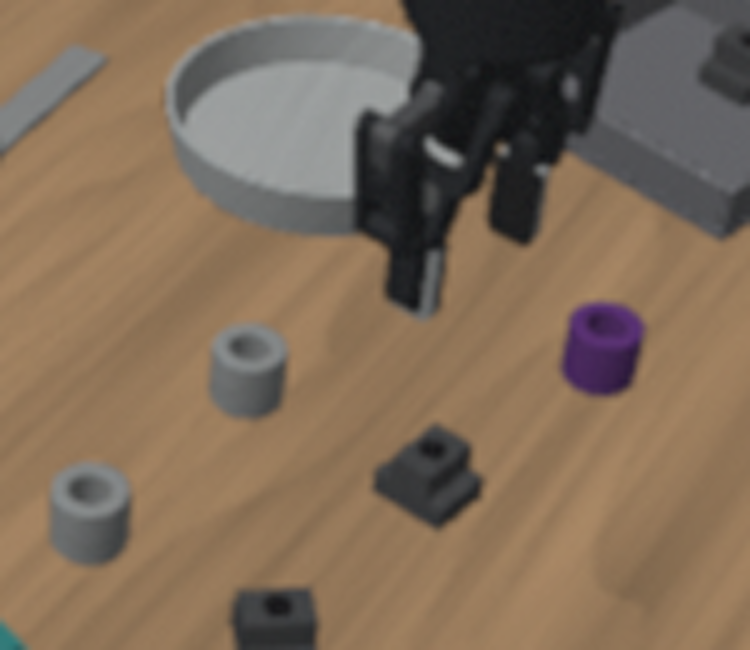

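Request:
jog_arm --motion '[[0.7, [0, 0.02, 0.0015], [0, 0, 0]], [0.7, [0, 0.025, 0], [0, 0, 0]], [0.7, [0, 0.025, 0], [0, 0, 0]], [0.7, [0, 0.02, 0], [0, 0, 0]], [0.7, [0, 0.012, 0], [0, 0, 0]], [0.7, [0, 0.009, 0], [0, 0, 0]], [0.7, [0, 0, 0], [0, 0, 0]], [0.7, [0, 0, 0], [0, 0, 0]]]'

```text
clock: 29.23
tcp_pos: [0.4186, -0.0585, 0.0247]
orientation: [-1.566, 0.138, -0.138]
contact_force: [0.3, 0.6, 0.6]
grip_width: 0.0596
```

```bash
python3 -c "
from h import *
go(.4185,-.059,.0245,80)
s=grab('side','s19');crop(s,330,170,480,300,5,'s19c')"
```

```text
clock 29.38 tcp [ 0.4192 -0.0584  0.0253] phi 79.9 shift mm [-0.5  0.8 -0.7] tilt 0.09 J [ 0.54  0.55 -0.66  2.26  0.67  0.53  0.75]
turn y -0.06600794935897625
```

View pics/s19c.png

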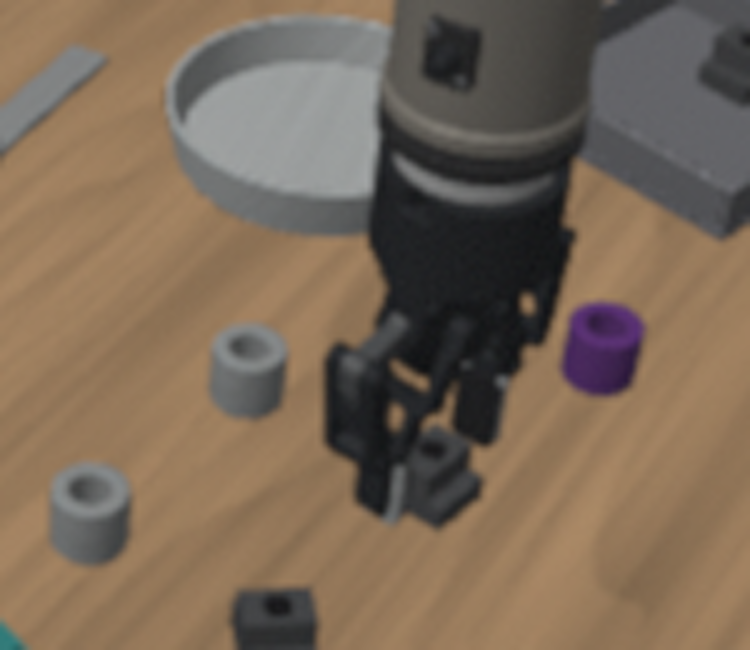

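Request:
jog_arm --motion '[[0, [0, 0, 0], [0, 0, 0]], [0, [0, 0, 0], [0, 0, 0]], [0, [0, 0, 0], [0, 0, 0]], [0, [0, 0, 0], [0, 0, 0]], [0, [0, 0, 0], [0, 0, 0]], [0, [0, 0, 0], [0, 0, 0]], [0, [0, 0, 0], [0, 0, 0]], [0, [0, 0, 0], [0, 0, 0]]]'

```text
clock: 30.1
tcp_pos: [0.4188, -0.0584, 0.0253]
orientation: [-1.567, 0.137, -0.138]
contact_force: [-1.4, -1.3, 8.1]
grip_width: 0.029
```

Request:
jog_arm --motion '[[0, [0, -0.01, 0], [0, 0, 0]], [0, [0, -0.02, 0], [0, 0, 0]], [0, [0, -0.03, 0], [0, 7, 0]], [0, [0, -0.02, 0], [0, 7, 0]], [0, [0, -0.01, 0], [0, 7, 0]], [0, [0, 0, 0], [0, 7, 0]], [0, [0, 0, 0], [0, 7, 0]], [0, [0, 0, 0], [0, 7, 0]], [0, [0, 0, 0], [0, 7, 0]]]'

```text
clock: 30.85
tcp_pos: [0.4183, -0.0583, 0.1149]
orientation: [-1.416, 0.807, -0.807]
contact_force: [0.9, 0.7, -1.4]
grip_width: 0.029
```

Request:
jog_arm --motion '[[0, [0, 0, 0], [0, 7, 0]], [0, [0, 0, 0], [0, 7, 0]], [0, [0, 0, 0], [0, 7, 0]], [0, [0, 0, 0], [0, 7, 0]], [0, [0, 0, 0], [0, 7, 0]], [0, [0, 0, 0], [0, 7, 0]], [0, [0, 0, 0], [0, 4.5, 0]], [0, [0, 0, 0], [0, 0, 0]]]'

```text
clock: 31.52
tcp_pos: [0.4184, -0.0581, 0.1148]
orientation: [-1.067, 1.408, -1.408]
contact_force: [-0.9, -0.7, -0.9]
grip_width: 0.0289
```

```bash
python3 -c "
from h import *
go(.449,-.343,.115,-15.6)
s=grab('side','s20');crop(s,330,170,480,300,5,'s20c')"
```

```text
clock 31.67 tcp [ 0.4184 -0.0581  0.1147] phi -15.4 shift mm [266.6  -0.3 105. ] tilt 0.01 J [ 0.39  0.31 -0.46  2.23  0.22  0.65 -0.49]
turn y 0.230678338416908
```

View pics/s20c.png

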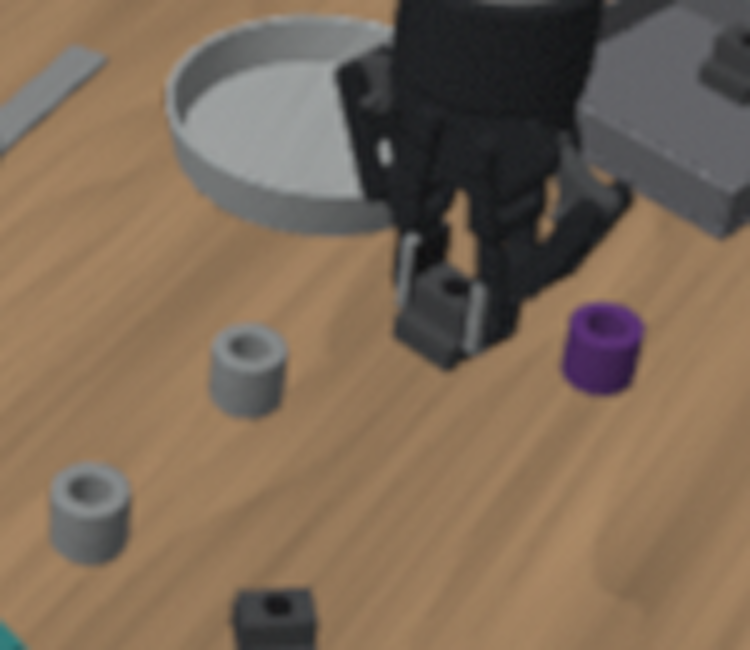

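Request:
jog_arm --motion '[[0, [0.0296, 0, 0.0117], [0, 0, 0]], [0, [0.0296, 0, 0.0117], [0, 0, 0]], [0, [0.0296, 0, 0.0117], [0, 0, 0]], [0, [0.0296, 0, 0.0117], [0, 0, 0]], [0, [0.0296, 0, 0.0117], [0, 0, 0]], [0, [0.0296, 0, 0.0117], [0, 0, 0]], [0, [0.0296, 0, 0.0117], [0, 0, 0]], [0, [0.0296, 0, 0.0117], [0, 0, 0]], [0, [0.0296, 0, 0.0117], [0, 0, 0]], [0, [0, 0, 0], [0, 0, 0]]]'

```text
clock: 32.55
tcp_pos: [0.4478, -0.3509, 0.1147]
orientation: [-1.066, 1.408, -1.415]
contact_force: [-0.6, -1.2, -0.7]
grip_width: 0.0288
```

Request:
jog_arm --motion '[[0, [0, 0, 0], [0, 0, 0]], [0, [0, 0, 0], [0, 0, 0]]]'

```text
clock: 32.72
tcp_pos: [0.4484, -0.3425, 0.1143]
orientation: [-1.069, 1.407, -1.404]
contact_force: [0.1, 1.1, -1.6]
grip_width: 0.0291
```

```bash
python3 -c "
from h import *
go(.449,-.343,.0315,-15.6)"
```

```text
clock 32.87 tcp [ 0.4487 -0.3417  0.1145] phi -15.4 shift mm [ 1.2 83.   0.7] tilt 0.04 J [ 0.81  0.49 -0.34  1.92  0.23  0.77  0.07]
turn y 0.19810024564793594
```

Request:
jog_arm --motion '[[0, [0.001, 0.02, 0.0005], [0, 0, 0]], [0, [0, 0.02, 0], [0, 0, 0]], [0, [0, 0.02, 0], [0, 0, 0]], [0, [0, 0.013, 0], [0, 0, 0]], [0, [0, 0.008, 0], [0, 0, 0]], [0, [0, 0.002, 0], [0, 0, 0]], [0, [0, 0, 0], [0, 0, 0]], [0, [0, 0, 0], [0, 0, 0]]]'

```text
clock: 33.53
tcp_pos: [0.4495, -0.3444, 0.0325]
orientation: [-1.068, 1.405, -1.407]
contact_force: [-0.1, 0.1, -0.5]
grip_width: 0.029
```

Request:
jog_arm --motion '[[0.55, [0, 0, 0], [0, 0, 0]], [0.55, [0, 0, 0], [0, 0, 0]], [0.55, [0, 0, 0], [0, 0, 0]], [0.55, [0, 0, 0], [0, 0, 0]], [0.55, [0, -0.01, 0], [0, 0, 0]], [0.55, [0, -0.025, 0], [0, 0, 0]], [0.7, [0, -0.035, 0], [0, -6, 0]], [0.7, [0, -0.035, 0], [0, -7, 0]], [0.7, [0, 0, 0], [0, -7, 0]], [0.7, [0, 0, 0], [0, -7, 0]]]'

```text
clock: 34.37
tcp_pos: [0.4504, -0.3453, 0.1404]
orientation: [-1.3, 1.051, -1.061]
contact_force: [-0.3, 0.1, -0.6]
grip_width: 0.0596
```

Request:
jog_arm --motion '[[0.7, [0, 0, 0], [0, -7, 0]], [0.7, [0, 0, 0], [0, -7, 0]], [0.7, [0, 0, 0], [0, -7, 0]], [0.7, [0, 0, 0], [0, -6.5, 0]], [0.7, [0, 0, 0], [0, 0, 0]]]'

```text
clock: 34.78
tcp_pos: [0.4488, -0.3444, 0.1374]
orientation: [-1.458, 0.692, -0.693]
contact_force: [0.3, -0.2, 0.0]
grip_width: 0.0596
```

```bash
python3 -c "
from h import *
from items import items
s=grab('side','s21');t=grab('top','t21')
items();go(.427,.0585,.13,39.1)"
```

```text
colour [368. 182.] [ 33. 109.  47.]
SPACER [324. 237.] circ 611.3 32.8 r 17.4 mean [0.6133 0.0324 0.0286]
NUT [244. 279.] depthmean [0.5214 0.2053 0.0261] rect 522.0 216.3 dims 17.6 59.6 grip dir 81.9
SPACER [318. 278.] circ 522.7 47.2 r 16.4 mean [0.5232 0.0468 0.0285]
colour [275. 281.] [ 28. 127. 114.]
SPACER [372. 281.] circ 513.8 -68.5 r 17.0 mean [ 0.5153 -0.07    0.0284]
NUT [313. 323.] depthmean [0.4279 0.0572 0.0235] rect 426.6 58.7 dims 25.2 30.4 grip dir 39.1
colour [422. 339.] [ 96.  49. 107.]
clock 35.08 tcp [ 0.4489 -0.3442  0.137 ] phi 38.9 shift mm [-327.3    6.9  235.7] tilt 0.02 J [ 0.99  0.5  -0.58  1.89  0.36  0.86  0.91]
turn y -0.23057876607887806
```

View pics/s21.png

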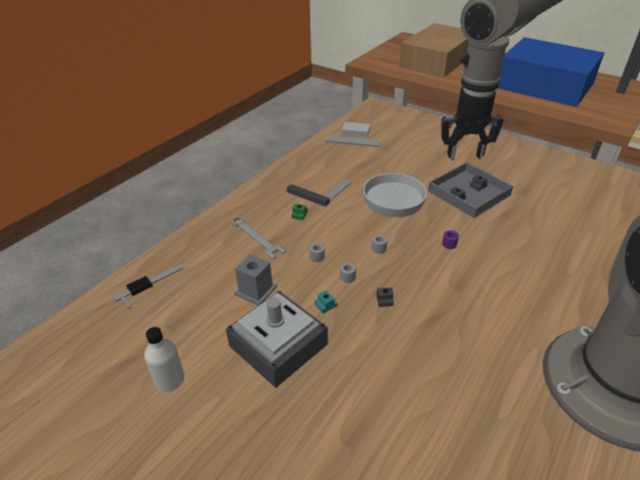

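Two nuts are in the tray, at side-view (478,183) and (458,194). Nut B is next.

Request:
jog_arm --motion '[[0.7, [-0.0252, 0, 0.0181], [0, 0, 0]], [0.7, [-0.0252, 0, 0.0181], [0, 0, 0]], [0.7, [-0.0252, 0, 0.0181], [0, 0, 0]], [0.7, [-0.0252, 0, 0.0181], [0, 0, 0]], [0.7, [-0.0252, 0, 0.0181], [0, 0, 0]], [0.7, [-0.0252, 0, 0.0181], [0, 0, 0]], [0.7, [-0.0252, 0, 0.0181], [0, 0, 0]], [0.7, [-0.0252, 0, 0.0181], [0, 0, 0]], [0.7, [-0.0252, 0, 0.0181], [0, 0, 0]], [0.7, [-0.0252, 0, 0.0181], [0, 0, 0]]]'

```text
clock: 35.92
tcp_pos: [0.4309, -0.033, 0.137]
orientation: [-1.456, 0.696, -0.697]
contact_force: [0.8, 0.1, -0.4]
grip_width: 0.0601
```

Request:
jog_arm --motion '[[0.7, [-0.0252, 0, 0.0181], [0, 0, 0]], [0.7, [-0.0252, 0, 0.0181], [0, 0, 0]], [0.7, [-0.0252, 0, 0.0181], [0, 0, 0]], [0.7, [0, 0, 0], [0, 0, 0]], [0.7, [0, 0, 0], [0, 0, 0]], [0.7, [0, 0, 0], [0, 0, 0]]]'

```text
clock: 36.42
tcp_pos: [0.4258, 0.058, 0.1367]
orientation: [-1.457, 0.696, -0.696]
contact_force: [0.4, -0.6, -0.5]
grip_width: 0.0598
```

```bash
python3 -c "
from h import *
go(.427,.0585,.0245,39.1)"
```

```text
clock 36.57 tcp [0.4258 0.0572 0.1366] phi 38.8 shift mm [ -0.3 112.1   1.8] tilt 0.04 J [ 0.38  0.33 -0.75  2.18  0.33  0.74  0.08]
turn y -0.28467844629554406
```

Request:
jog_arm --motion '[[0.7, [0, 0.02, 0.0015], [0, 0, 0]], [0.7, [0, 0.025, 0], [0, 0, 0]], [0.7, [0, 0.025, 0], [0, 0, 0]], [0.7, [0, 0.02, 0], [0, 0, 0]], [0.7, [0, 0.012, 0], [0, 0, 0]], [0.7, [0, 0.01, 0], [0, 0, 0]], [0.7, [0, 0, 0], [0, 0, 0]], [0.7, [0, 0, 0], [0, 0, 0]]]'

```text
clock: 37.23
tcp_pos: [0.427, 0.059, 0.0246]
orientation: [-1.457, 0.696, -0.696]
contact_force: [0.8, -0.9, -0.4]
grip_width: 0.0598
```

```bash
python3 -c "
from h import *
go(.427,.0585,.0245,39.1)
s=grab('side','s22');crop(s,310,220,450,340,5,'s22c')"
```

```text
clock 37.38 tcp [0.4276 0.0593 0.0254] phi 38.9 shift mm [ 0.2  0.9 -1. ] tilt 0.1 J [ 0.2   0.53 -0.57  2.25  0.59  0.51 -0.16]
turn y -0.16042212564408942
```

View pics/s22c.png

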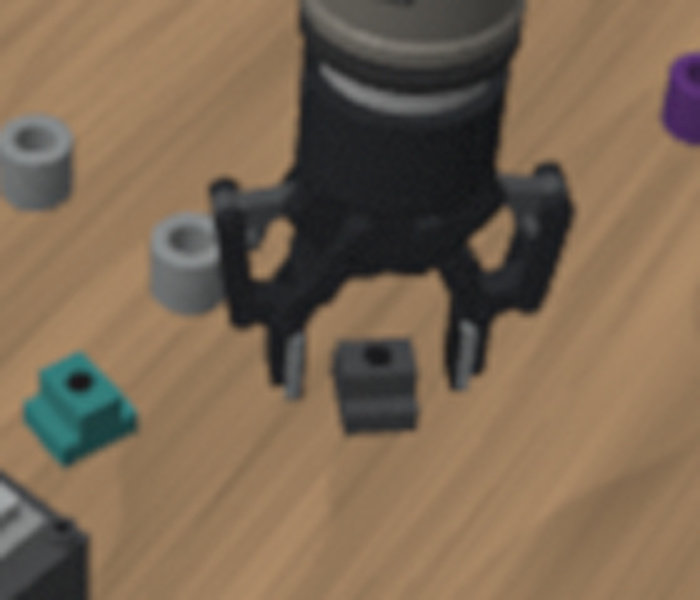

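Request:
jog_arm --motion '[[0, [0, 0, 0], [0, 0, 0]], [0, [0, 0, 0], [0, 0, 0]], [0, [0, 0, 0], [0, 0, 0]], [0, [0, 0, 0], [0, 0, 0]], [0, [0, 0, 0], [0, 0, 0]], [0, [0, 0, 0], [0, 0, 0]], [0, [0, 0, 0], [0, 0, 0]], [0, [0, 0, 0], [0, 0, 0]]]'

```text
clock: 38.1
tcp_pos: [0.4274, 0.0594, 0.0253]
orientation: [-1.457, 0.694, -0.696]
contact_force: [-1.6, -0.7, 7.5]
grip_width: 0.0286
```

Request:
jog_arm --motion '[[0, [0, -0.01, 0], [0, 0, 0]], [0, [0, -0.02, 0], [0, 0, 0]], [0, [0, -0.03, 0], [0, 7, 0]], [0, [0, -0.02, 0], [0, 7, 0]], [0, [0, -0.01, 0], [0, 7, 0]], [0, [0, 0, 0], [0, 7, 0]], [0, [0, 0, 0], [0, 7, 0]], [0, [0, 0, 0], [0, 7, 0]], [0, [0, 0, 0], [0, 7, 0]], [0, [0, 0, 0], [0, 5.5, 0]]]'

```text
clock: 38.93
tcp_pos: [0.4267, 0.0595, 0.1153]
orientation: [-1.065, 1.41, -1.41]
contact_force: [0.3, 0.4, -1.4]
grip_width: 0.0287
```

```bash
python3 -c "
from h import *
go(.437,-.385,.115,-15.6)
s=grab('side','s23');crop(s,310,200,450,340,5,'s23c')"
```

```text
clock 39.08 tcp [0.4268 0.0596 0.1152] phi -15.4 shift mm [4.260e+02 3.000e-01 1.276e+02] tilt 0.01 J [ 0.16  0.32 -0.51  2.21  0.26  0.66 -0.8 ]
turn y 0.2381704362078665
```

View pics/s23c.png

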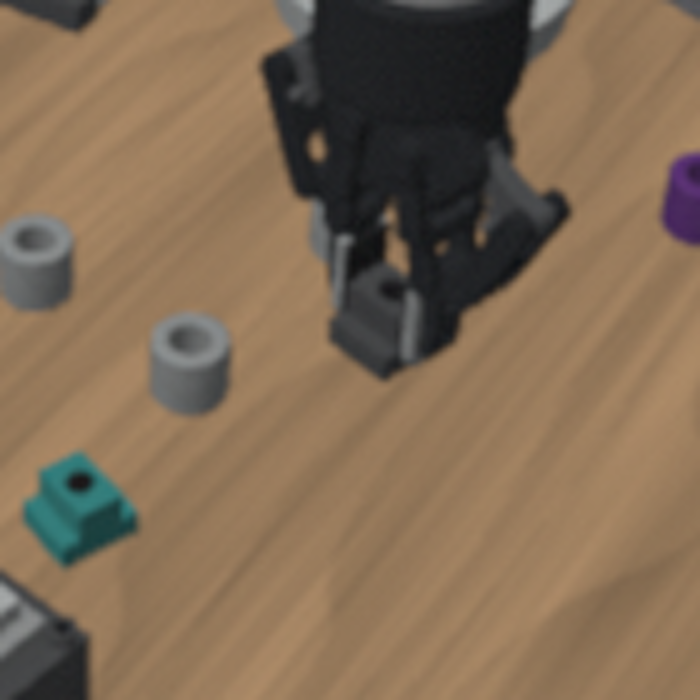

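Request:
jog_arm --motion '[[0, [0.0304, 0, 0.0091], [0, 0, 0]], [0, [0.0304, 0, 0.0091], [0, 0, 0]], [0, [0.0304, 0, 0.0091], [0, 0, 0]], [0, [0.0304, 0, 0.0091], [0, 0, 0]], [0, [0.0304, 0, 0.0091], [0, 0, 0]], [0, [0.0304, 0, 0.0091], [0, 0, 0]], [0, [0.0304, 0, 0.0091], [0, 0, 0]], [0, [0.0304, 0, 0.0091], [0, 0, 0]], [0, [0.0304, 0, 0.0091], [0, 0, 0]], [0, [0.0304, 0, 0.0091], [0, 0, 0]]]'

```text
clock: 39.97
tcp_pos: [0.4328, -0.2594, 0.1148]
orientation: [-1.07, 1.404, -1.404]
contact_force: [1.8, 0.5, -0.4]
grip_width: 0.029
```

Request:
jog_arm --motion '[[0, [0.0304, 0, 0.0091], [0, 0, 0]], [0, [0.0304, 0, 0.0091], [0, 0, 0]], [0, [0.0304, 0, 0.0091], [0, 0, 0]], [0, [0.0304, 0, 0.0091], [0, 0, 0]], [0, [0, 0, 0], [0, 0, 0]], [0, [0, 0, 0], [0, 0, 0]], [0, [0, 0, 0], [0, 0, 0]]]'

```text
clock: 40.55
tcp_pos: [0.4355, -0.3841, 0.1144]
orientation: [-1.069, 1.406, -1.404]
contact_force: [0.5, -0.0, -0.6]
grip_width: 0.029
```

```bash
python3 -c "
from h import *
go(.437,-.385,.0315,-15.6)
s=grab('side','s24');crop(s,400,120,540,240,5,'s24c')"
```

```text
clock 40.7 tcp [ 0.436  -0.3832  0.1146] phi -15.4 shift mm [ 1.5 83.1  1.5] tilt 0.05 J [ 0.88  0.51 -0.35  1.88  0.24  0.79  0.14]
turn y 0.2278349486286686
```

View pics/s24c.png

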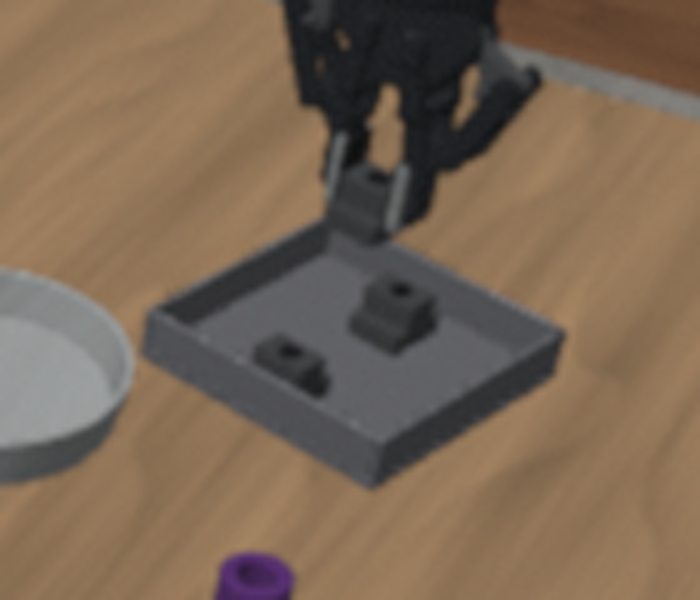

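Request:
jog_arm --motion '[[0, [0.0015, 0.02, 0.001], [0, 0, 0]], [0, [0, 0.02, 0], [0, 0, 0]], [0, [0, 0.02, 0], [0, 0, 0]], [0, [0, 0.013, 0], [0, 0, 0]], [0, [0, 0.008, 0], [0, 0, 0]], [0, [0, 0.002, 0], [0, 0, 0]], [0, [0, 0, 0], [0, 0, 0]], [0, [0, 0, 0], [0, 0, 0]]]'

```text
clock: 41.42
tcp_pos: [0.437, -0.3867, 0.0325]
orientation: [-1.068, 1.405, -1.407]
contact_force: [-0.3, -0.1, -1.2]
grip_width: 0.0287
```

Request:
jog_arm --motion '[[0.55, [0, 0, 0], [0, 0, 0]], [0.55, [0, 0, 0], [0, 0, 0]], [0.55, [0, 0, 0], [0, 0, 0]], [0.55, [0, 0, 0], [0, 0, 0]], [0.55, [0, -0.01, 0], [0, 0, 0]], [0.55, [0, -0.025, 0], [0, 0, 0]], [0.7, [0, -0.035, 0], [0, 0, 0]], [0.7, [0, -0.035, 0], [0, 0, 0]], [0.7, [0, 0, 0], [0, 0, 0]], [0.7, [0, 0, 0], [0, 0, 0]]]'

```text
clock: 42.25
tcp_pos: [0.4377, -0.3876, 0.1399]
orientation: [-1.067, 1.401, -1.411]
contact_force: [-0.5, -0.1, -0.4]
grip_width: 0.06
```

```bash
python3 -c "
from h import *
from items import items
s=grab('side','s25');t=grab('top','t25');crop(s,300,120,540,300,3,'s25c')
items();go(.514,-.069,.13)"
```

```text
colour [369. 182.] [ 33. 107.  46.]
SPACER [324. 237.] circ 611.3 32.8 r 17.4 mean [0.6134 0.0326 0.0284]
NUT [244. 279.] depthmean [0.5219 0.2052 0.0263] rect 522.1 216.4 dims 17.8 59.7 grip dir 81.5
SPACER [362. 274.] circ 529.5 -47.5 r 16.8 mean [ 0.5306 -0.0492  0.0289]
SPACER [318. 278.] circ 522.7 47.2 r 16.4 mean [0.5232 0.0468 0.0289]
colour [276. 281.] [ 27.5 126.  114. ]
NUT [518. 317.] depthmean [ 0.4389 -0.3827  0.024 ] rect 437.9 -387.3 dims 64.6 37.0 grip dir 164.3
NUT [537. 322.] depthmean [ 0.4274 -0.4232  0.0239] rect 422.9 -426.7 dims 64.9 43.9 grip dir 163.8
colour [422. 340.] [ 96.   48.5 107. ]
clock 42.55 tcp [ 0.4356 -0.3859  0.1355] phi -15.5 shift mm [-326.3    5.9   -9.2] tilt 0.14 J [ 0.89  0.49 -0.36  1.86  0.22  0.84  0.15]
```

View pics/s25c.png

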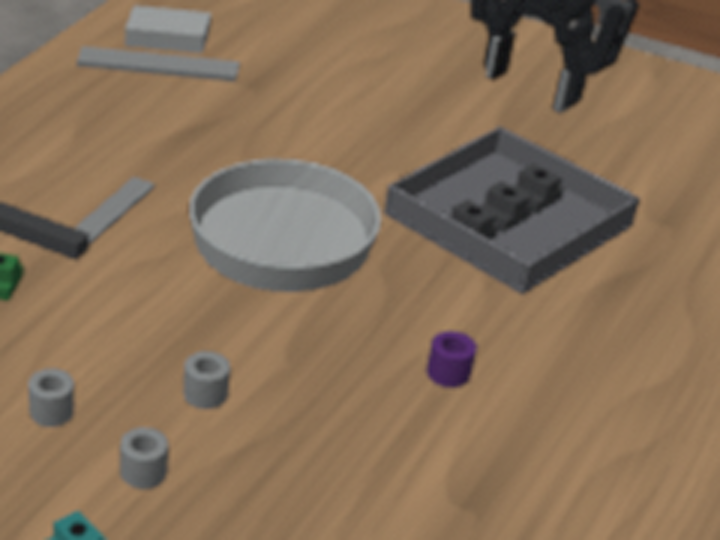

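The nudge has happened: one spacer moved to top-view (362,274). All three nuts are in the tray. I'll pick up the moved spacer first.

```bash
python3 -c "
from h import *
go(.530,-.048,.13)"
```

```text
clock 42.7 tcp [ 0.4359 -0.3861  0.1358] phi -15.5 shift mm [-3.509e+02  6.000e+00  1.000e-01] tilt 0.08 J [ 0.89  0.48 -0.36  1.86  0.22  0.84  0.15]
```

Request:
jog_arm --motion '[[0.75, [-0.03, 0, 0], [0, 0, 0]], [0.75, [-0.033, 0, 0], [0, 0, 0]], [0.75, [-0.033, 0, 0], [0, 0, 0]], [0.75, [-0.033, 0, 0], [0, 0, 0]], [0.75, [-0.033, 0, 0], [0, 0, 0]], [0.75, [-0.033, 0, 0], [0, 0, 0]], [0.75, [-0.033, 0, 0], [0, 0, 0]], [0.75, [-0.033, 0, 0], [0, 0, 0]], [0.75, [-0.033, 0, 0], [0, 0, 0]], [0.75, [-0.033, 0, 0], [0, 0, 0]]]'

```text
clock: 43.53
tcp_pos: [0.524, -0.0698, 0.1365]
orientation: [-1.069, 1.406, -1.406]
contact_force: [0.7, 1.0, 0.2]
grip_width: 0.0642
```

Request:
jog_arm --motion '[[0.75, [-0.024, 0, 0], [0, 0, 0]], [0.75, [0, 0, 0], [0, 0, 0]], [0.75, [0, 0, 0], [0, 0, 0]], [0.75, [0, 0, 0], [0, 0, 0]]]'

```text
clock: 43.87
tcp_pos: [0.53, -0.0489, 0.1364]
orientation: [-1.069, 1.407, -1.406]
contact_force: [-1.2, -0.9, -0.3]
grip_width: 0.0638
```

```bash
python3 -c "
from h import *
go(.530,-.048,.0255)
s=grab('side','s26');crop(s,300,170,440,310,5,'s26c')"
```

```text
clock 44.02 tcp [ 0.5299 -0.0498  0.1365] phi -15.7 shift mm [ -1.8 111.   -0.4] tilt 0.05 J [ 0.34  0.42 -0.45  1.97  0.25  0.8  -0.53]
```

View pics/s26c.png

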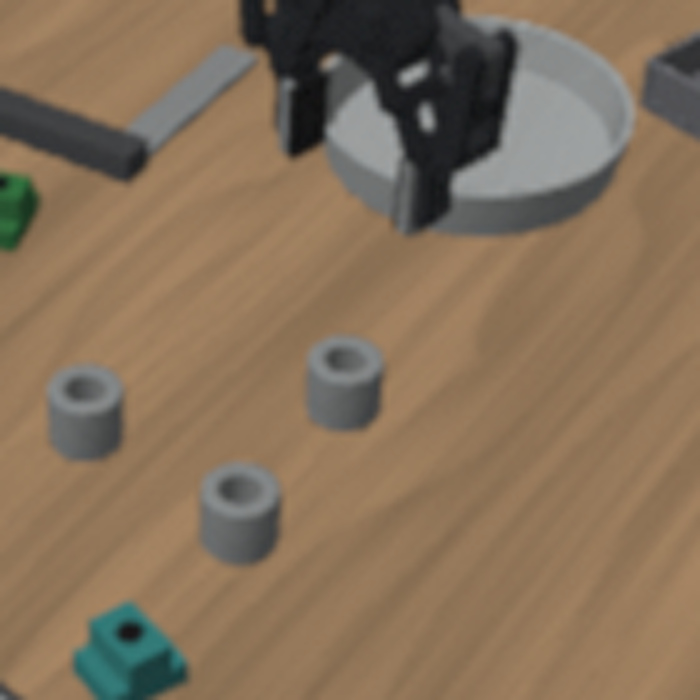

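Request:
jog_arm --motion '[[0.75, [-0.0015, 0.02, 0], [0, 0, 0]], [0.75, [0, 0.025, 0], [0, 0, 0]], [0.75, [0, 0.025, 0], [0, 0, 0]], [0.75, [0, 0.02, 0], [0, 0, 0]], [0.75, [0, 0.012, 0], [0, 0, 0]], [0.75, [0, 0.009, 0], [0, 0, 0]], [0.75, [0, 0, 0], [0, 0, 0]], [0.75, [0, 0, 0], [0, 0, 0]]]'

```text
clock: 44.73
tcp_pos: [0.531, -0.047, 0.026]
orientation: [-1.068, 1.406, -1.406]
contact_force: [1.1, -0.9, -0.2]
grip_width: 0.0639
```

```bash
python3 -c "
from h import *
go(.530,-.048,.0255)
s=grab('side','s27');crop(s,300,170,440,310,5,'s27c')"
```

```text
clock 44.88 tcp [ 0.5316 -0.0469  0.0267] phi -15.5 shift mm [ 1.4  1.2 -1.2] tilt 0.12 J [ 0.26  0.6  -0.36  2.03  0.37  0.58 -0.63]
```

View pics/s27c.png

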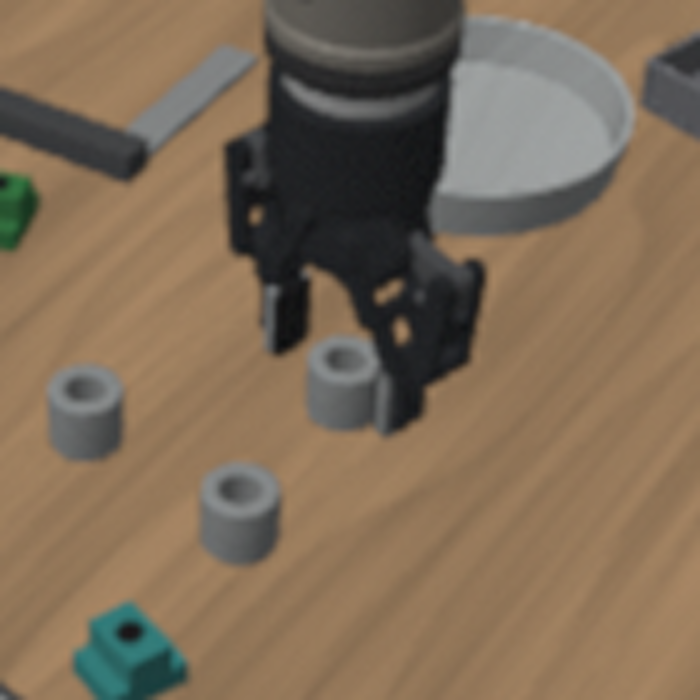

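Request:
jog_arm --motion '[[0, [0.0012, 0, -0.001], [0, 0, 0]], [0, [0, 0, 0], [0, 0, 0]], [0, [0, 0, 0], [0, 0, 0]], [0, [0, 0, 0], [0, 0, 0]], [0, [0, 0, 0], [0, 0, 0]], [0, [0, 0, 0], [0, 0, 0]], [0, [0, 0, 0], [0, 0, 0]], [0, [0, 0, 0], [0, 0, 0]]]'

```text
clock: 45.6
tcp_pos: [0.5296, -0.0479, 0.0264]
orientation: [-1.068, 1.406, -1.407]
contact_force: [-2.1, 0.1, 6.8]
grip_width: 0.0324
```

Request:
jog_arm --motion '[[0, [0, -0.01, 0], [0, 0, 0]], [0, [0, -0.02, 0], [0, 0, 0]], [0, [0, -0.03, 0], [0, 0, 0]], [0, [0, -0.02, 0], [0, 0, 0]], [0, [0, -0.01, 0], [0, 0, 0]], [0, [0, 0, 0], [0, 0, 0]]]'

```text
clock: 46.1
tcp_pos: [0.5309, -0.0478, 0.1182]
orientation: [-1.065, 1.403, -1.408]
contact_force: [0.7, 0.1, -1.2]
grip_width: 0.0324
```

```bash
python3 -c "
from h import *
go(.570,-.295,.115)
s=grab('side','s28');crop(s,300,170,440,310,5,'s28c')"
```

```text
clock 46.25 tcp [ 0.5292 -0.0479  0.1156] phi -15.5 shift mm [227.1   0.5 105.5] tilt 0.1 J [ 0.33  0.46 -0.44  1.99  0.28  0.75 -0.55]
```

View pics/s28c.png

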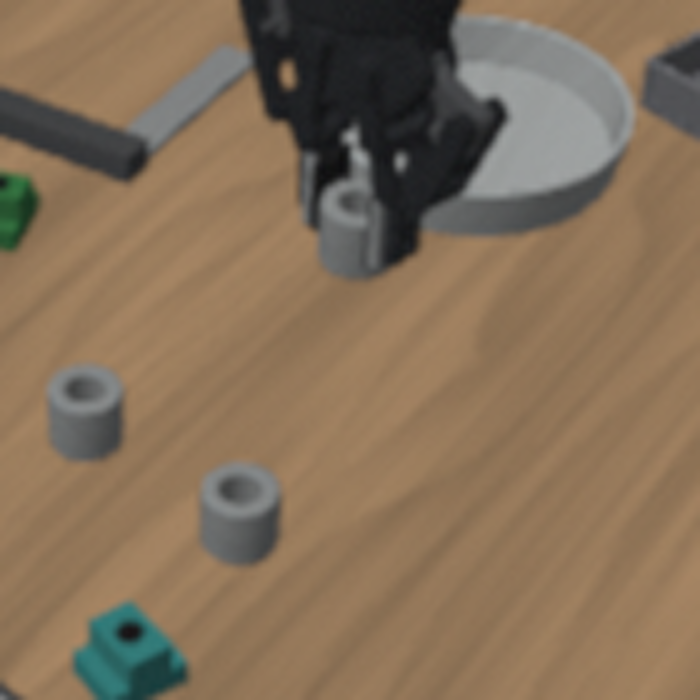

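Request:
jog_arm --motion '[[0, [0.0284, 0, 0.0132], [0, 0, 0]], [0, [0.0284, 0, 0.0132], [0, 0, 0]], [0, [0.0284, 0, 0.0132], [0, 0, 0]], [0, [0.0284, 0, 0.0132], [0, 0, 0]], [0, [0.0284, 0, 0.0132], [0, 0, 0]], [0, [0.0284, 0, 0.0132], [0, 0, 0]], [0, [0.0284, 0, 0.0132], [0, 0, 0]], [0, [0.0284, 0, 0.0132], [0, 0, 0]], [0, [0, 0, 0], [0, 0, 0]], [0, [0, 0, 0], [0, 0, 0]]]'

```text
clock: 47.13
tcp_pos: [0.5689, -0.2973, 0.1136]
orientation: [-1.068, 1.411, -1.408]
contact_force: [-0.1, 1.0, -1.3]
grip_width: 0.0325
```

```bash
python3 -c "
from h import *
go(.570,-.295,.0335)"
```

```text
clock 47.28 tcp [ 0.5697 -0.2938  0.1142] phi -15.4 shift mm [ 1.2 80.7  0.8] tilt 0.14 J [ 0.65  0.6  -0.38  1.73  0.28  0.87 -0.12]
```

Request:
jog_arm --motion '[[0, [0.001, 0.02, 0.0005], [0, 0, 0]], [0, [0, 0.02, 0], [0, 0, 0]], [0, [0, 0.02, 0], [0, 0, 0]], [0, [0, 0.012, 0], [0, 0, 0]], [0, [0, 0.006, 0], [0, 0, 0]], [0, [0, 0.002, 0], [0, 0, 0]], [0, [0, 0, 0], [0, 0, 0]], [0, [0, 0, 0], [0, 0, 0]]]'

```text
clock: 47.95
tcp_pos: [0.5713, -0.296, 0.0367]
orientation: [-1.068, 1.405, -1.407]
contact_force: [-1.5, -0.5, -0.9]
grip_width: 0.0325
```

Request:
jog_arm --motion '[[0.55, [0, 0, 0], [0, 0, 0]], [0.55, [0, 0, 0], [0, 0, 0]], [0.55, [0, 0, 0], [0, 0, 0]], [0.55, [0, 0, 0], [0, 0, 0]], [0.55, [0, -0.01, 0], [0, 0, 0]], [0.55, [0, -0.025, 0], [0, 0, 0]], [0.75, [0, -0.035, 0], [0, 0, 0]], [0.75, [0, -0.032, 0], [0, 0, 0]], [0.75, [0, 0, 0], [0, 0, 0]], [0.75, [0, 0, 0], [0, 0, 0]]]'

```text
clock: 48.78
tcp_pos: [0.5722, -0.2966, 0.141]
orientation: [-1.066, 1.401, -1.41]
contact_force: [0.0, 0.2, -1.0]
grip_width: 0.0639
```

```bash
python3 -c "
from h import *
from items import items
s=grab('side','s29');t=grab('top','t29')
items();go(.5228,.047,.13)"
```

```text
colour [369. 182.] [ 34. 111.  48.]
SPACER [324. 236.] circ 611.3 32.8 r 17.4 mean [0.6137 0.0322 0.0285]
SPACER [474. 255.] circ 571.6 -293.8 r 41.3 mean [ 0.5715 -0.2953  0.032 ]
NUT [244. 279.] depthmean [0.521  0.2053 0.026 ] rect 522.0 216.3 dims 17.6 59.6 grip dir 81.9
SPACER [318. 278.] circ 522.5 47.6 r 16.4 mean [0.5233 0.0469 0.029 ]
colour [276. 281.] [ 28.5 129.  116. ]
NUT [518. 317.] depthmean [ 0.4388 -0.3829  0.024 ] rect 437.7 -387.2 dims 64.6 36.2 grip dir 164.2
NUT [537. 322.] depthmean [ 0.4274 -0.4232  0.024 ] rect 427.6 -422.5 dims 52.6 36.4 grip dir 165.0
colour [422. 339.] [ 98.  50. 108.]
clock 49.08 tcp [ 0.5697 -0.2957  0.1365] phi -15.5 shift mm [-317.6    6.9 -136.9] tilt 0.13 J [ 0.66  0.57 -0.39  1.71  0.26  0.91 -0.1 ]
```

View pics/s29.png

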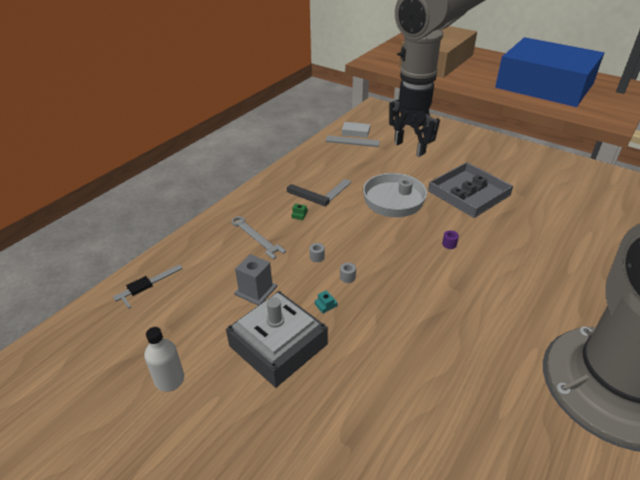

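The first spacer is in the dish at side-view (405,187). Now the second one.

Request:
jog_arm --motion '[[0.75, [-0.0289, 0, -0.0125], [0, 0, 0]], [0.75, [-0.0289, 0, -0.0125], [0, 0, 0]], [0.75, [-0.0289, 0, -0.0125], [0, 0, 0]], [0.75, [-0.0289, 0, -0.0125], [0, 0, 0]], [0.75, [-0.0289, 0, -0.0125], [0, 0, 0]], [0.75, [-0.0289, 0, -0.0125], [0, 0, 0]], [0.75, [-0.0289, 0, -0.0125], [0, 0, 0]], [0.75, [-0.0289, 0, -0.0125], [0, 0, 0]], [0.75, [-0.0289, 0, -0.0125], [0, 0, 0]], [0.75, [-0.0289, 0, -0.0125], [0, 0, 0]]]'

```text
clock: 49.92
tcp_pos: [0.5267, 0.0173, 0.1371]
orientation: [-1.069, 1.407, -1.406]
contact_force: [0.2, 0.7, -0.3]
grip_width: 0.0641
```

Request:
jog_arm --motion '[[0.75, [-0.0289, 0, -0.0125], [0, 0, 0]], [0.75, [0, 0, 0], [0, 0, 0]], [0.75, [0, 0, 0], [0, 0, 0]], [0.75, [0, 0, 0], [0, 0, 0]]]'

```text
clock: 50.25
tcp_pos: [0.523, 0.0465, 0.1372]
orientation: [-1.07, 1.406, -1.406]
contact_force: [-0.5, -0.5, -0.4]
grip_width: 0.0643
```

```bash
python3 -c "
from h import *
go(.5228,.047,.0260)"
```

```text
clock 50.4 tcp [0.5232 0.0456 0.1373] phi -15.7 shift mm [ -1.3 111.3  -0.7] tilt 0.05 J [ 0.19  0.42 -0.48  1.99  0.27  0.8  -0.72]
```

Request:
jog_arm --motion '[[0.75, [0, 0.02, 0], [0, 0, 0]], [0.75, [0, 0.025, 0], [0, 0, 0]], [0.75, [0, 0.025, 0], [0, 0, 0]], [0.75, [0, 0.02, 0], [0, 0, 0]], [0.75, [0, 0.012, 0], [0, 0, 0]], [0.75, [0, 0.009, 0], [0, 0, 0]], [0.75, [0, 0, 0], [0, 0, 0]], [0.75, [0, 0, 0], [0, 0, 0]]]'

```text
clock: 51.07
tcp_pos: [0.5235, 0.0469, 0.027]
orientation: [-1.068, 1.406, -1.406]
contact_force: [-0.0, 0.1, 1.3]
grip_width: 0.0644
```

```bash
python3 -c "
from h import *
go(.5228,.047,.0260)
s=grab('side','s30');crop(s,290,190,410,310,5,'s30c')"
```

```text
clock 51.22 tcp [0.5241 0.0471 0.0277] phi -15.5 shift mm [ 0.5  1.7 -1.2] tilt 0.12 J [ 0.1   0.59 -0.39  2.04  0.4   0.58 -0.84]
```

View pics/s30c.png

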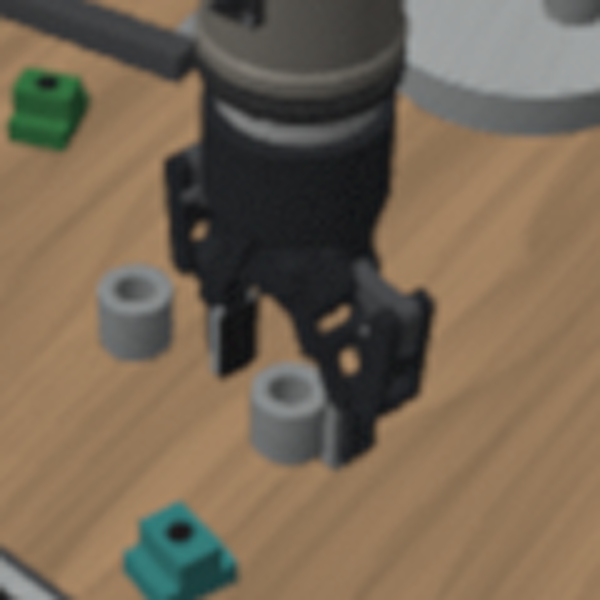

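Request:
jog_arm --motion '[[0, [0, 0.001, -0.001], [0, 0, 0]], [0, [0, 0, 0], [0, 0, 0]], [0, [0, 0, 0], [0, 0, 0]], [0, [0, 0, 0], [0, 0, 0]], [0, [0, 0, 0], [0, 0, 0]], [0, [0, 0, 0], [0, 0, 0]], [0, [0, 0, 0], [0, 0, 0]], [0, [0, 0, 0], [0, 0, 0]]]'

```text
clock: 51.93
tcp_pos: [0.5224, 0.0474, 0.0263]
orientation: [-1.068, 1.406, -1.406]
contact_force: [-1.2, -0.6, 5.4]
grip_width: 0.0324
```

Request:
jog_arm --motion '[[0, [0, -0.01, 0], [0, 0, 0]], [0, [0, -0.02, 0], [0, 0, 0]], [0, [0, -0.03, 0], [0, 0, 0]], [0, [0, -0.02, 0], [0, 0, 0]], [0, [0, -0.01, 0], [0, 0, 0]], [0, [0, 0, 0], [0, 0, 0]]]'

```text
clock: 52.43
tcp_pos: [0.5237, 0.0475, 0.1182]
orientation: [-1.065, 1.403, -1.408]
contact_force: [0.5, 0.1, -1.9]
grip_width: 0.0325
```

```bash
python3 -c "
from h import *
go(.581,-.252,.115)
s=grab('side','s31');crop(s,290,190,410,310,5,'s31c')"
```

```text
clock 52.58 tcp [0.522  0.0471 0.1156] phi -15.5 shift mm [272.4   0.6 137. ] tilt 0.1 J [ 0.17  0.45 -0.47  2.01  0.29  0.75 -0.75]
```

View pics/s31c.png

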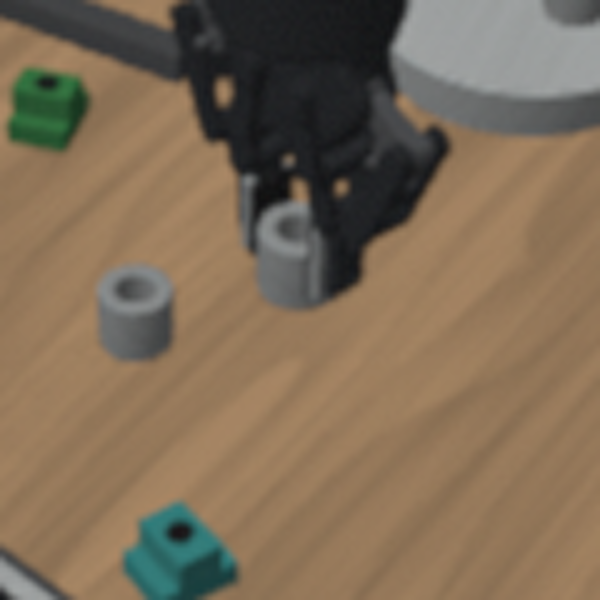

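Request:
jog_arm --motion '[[0, [0.0272, 0, 0.0137], [0, 0, 0]], [0, [0.0272, 0, 0.0137], [0, 0, 0]], [0, [0.0272, 0, 0.0137], [0, 0, 0]], [0, [0.0272, 0, 0.0137], [0, 0, 0]], [0, [0.0272, 0, 0.0137], [0, 0, 0]], [0, [0.0272, 0, 0.0137], [0, 0, 0]], [0, [0.0272, 0, 0.0137], [0, 0, 0]], [0, [0.0272, 0, 0.0137], [0, 0, 0]], [0, [0.0272, 0, 0.0137], [0, 0, 0]], [0, [0.0272, 0, 0.0137], [0, 0, 0]]]'

```text
clock: 53.47
tcp_pos: [0.5806, -0.2526, 0.1138]
orientation: [-1.07, 1.408, -1.404]
contact_force: [-0.1, -0.0, -1.3]
grip_width: 0.0323
```

Request:
jog_arm --motion '[[0, [0, 0, 0], [0, 0, 0]], [0, [0, 0, 0], [0, 0, 0]], [0, [0, 0, 0], [0, 0, 0]]]'

```text
clock: 53.72
tcp_pos: [0.5806, -0.2504, 0.1141]
orientation: [-1.07, 1.409, -1.404]
contact_force: [-0.6, 0.5, -1.6]
grip_width: 0.0326
```

```bash
python3 -c "
from h import *
go(.581,-.252,.034)"
```

```text
clock 53.87 tcp [ 0.5811 -0.2495  0.1149] phi -15.4 shift mm [ 2.5 80.9  0.7] tilt 0.08 J [ 0.6   0.59 -0.4   1.75  0.29  0.86 -0.2 ]
```

Request:
jog_arm --motion '[[0, [0.002, 0.02, 0.0005], [0, 0, 0]], [0, [0, 0.02, 0], [0, 0, 0]], [0, [0, 0.02, 0], [0, 0, 0]], [0, [0, 0.012, 0], [0, 0, 0]], [0, [0, 0.007, 0], [0, 0, 0]], [0, [0, 0.003, 0], [0, 0, 0]], [0, [0, 0, 0], [0, 0, 0]], [0, [0, 0, 0], [0, 0, 0]]]'

```text
clock: 54.53
tcp_pos: [0.582, -0.2534, 0.0346]
orientation: [-1.068, 1.405, -1.407]
contact_force: [0.8, 0.5, -0.9]
grip_width: 0.0324
```

Request:
jog_arm --motion '[[0.55, [0, 0, 0], [0, 0, 0]], [0.55, [0, 0, 0], [0, 0, 0]], [0.55, [0, 0, 0], [0, 0, 0]], [0.55, [0, 0, 0], [0, 0, 0]], [0.55, [0, -0.01, 0], [0, 0, 0]], [0.55, [0, -0.025, 0], [0, 0, 0]], [0.75, [0, -0.035, 0], [0, 0, 0]], [0.75, [0, -0.032, 0], [0, 0, 0]], [0.75, [0, 0, 0], [0, 0, 0]], [0.75, [0, 0, 0], [0, 0, 0]]]'

```text
clock: 55.37
tcp_pos: [0.583, -0.2539, 0.139]
orientation: [-1.066, 1.401, -1.41]
contact_force: [-0.2, 0.1, -0.9]
grip_width: 0.0643
```

```bash
python3 -c "
from h import *
from items import items
s=grab('side','s32');crop(s,280,120,540,320,3,'s32c')
items();go(.612,.0328,.13)"
```

```text
colour [369. 182.] [ 34. 111.  48.]
SPACER [324. 237.] circ 611.4 32.8 r 17.3 mean [0.6136 0.0324 0.0284]
SPACER [455. 250.] circ 582.7 -252.9 r 41.3 mean [ 0.5824 -0.2523  0.0322]
NUT [244. 279.] depthmean [0.5209 0.2053 0.0259] rect 522.0 216.3 dims 17.6 59.6 grip dir 81.9
colour [276. 281.] [ 29. 130. 117.]
NUT [518. 317.] depthmean [ 0.439  -0.3828  0.024 ] rect 437.7 -387.2 dims 64.6 36.2 grip dir 164.2
NUT [537. 322.] depthmean [ 0.4275 -0.4232  0.0239] rect 427.8 -422.3 dims 52.2 36.0 grip dir 164.8
colour [422. 339.] [ 99.  50. 110.]
clock 55.62 tcp [ 0.5804 -0.2532  0.1346] phi -15.5 shift mm [-284.1    4.8  -46.1] tilt 0.14 J [ 0.61  0.57 -0.41  1.73  0.28  0.9  -0.19]
```

View pics/s32c.png

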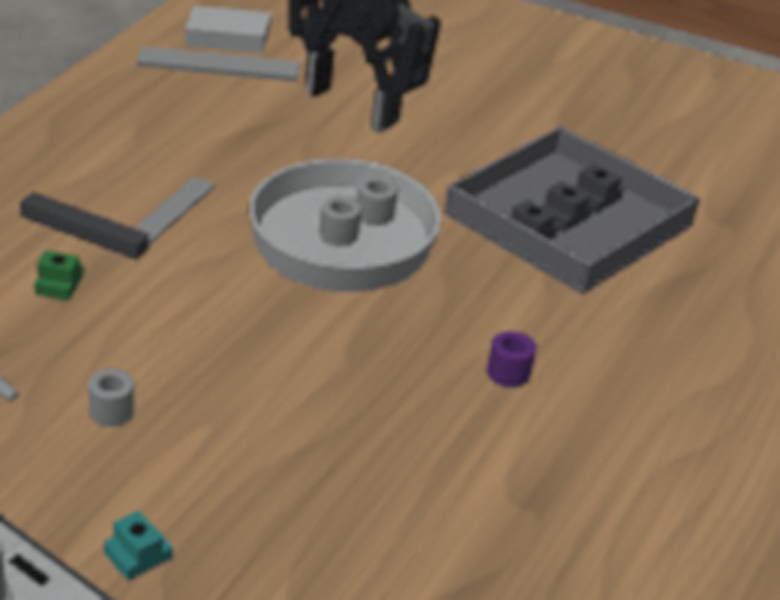

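Two spacers are standing in the dish at crop (340,222) and (377,200). One is left.

Request:
jog_arm --motion '[[0.75, [-0.0284, 0, -0.0046], [0, 0, 0]], [0.75, [-0.0284, 0, -0.0046], [0, 0, 0]], [0.75, [-0.0284, 0, -0.0046], [0, 0, 0]], [0.75, [-0.0284, 0, -0.0046], [0, 0, 0]], [0.75, [-0.0284, 0, -0.0046], [0, 0, 0]], [0.75, [-0.0284, 0, -0.0046], [0, 0, 0]], [0.75, [-0.0284, 0, -0.0046], [0, 0, 0]], [0.75, [-0.0284, 0, -0.0046], [0, 0, 0]], [0.75, [-0.0284, 0, -0.0046], [0, 0, 0]], [0.75, [-0.0284, 0, -0.0046], [0, 0, 0]]]'

```text
clock: 56.45
tcp_pos: [0.6125, 0.0338, 0.1346]
orientation: [-1.07, 1.407, -1.405]
contact_force: [-0.0, -0.5, 0.3]
grip_width: 0.0642
```

Request:
jog_arm --motion '[[0.75, [0, 0, 0], [0, 0, 0]], [0.75, [0, 0, 0], [0, 0, 0]], [0.75, [0, 0, 0], [0, 0, 0]]]'

```text
clock: 56.7
tcp_pos: [0.6126, 0.0318, 0.1348]
orientation: [-1.071, 1.407, -1.406]
contact_force: [-0.6, 0.0, 0.4]
grip_width: 0.0641
```

```bash
python3 -c "
from h import *
go(.6123,.0326,.0260)"
```

```text
clock 56.85 tcp [0.6128 0.0307 0.1351] phi -15.7 shift mm [ -1.8 109.1  -0.9] tilt 0.07 J [ 0.18  0.54 -0.45  1.78  0.3   0.88 -0.67]
```

Request:
jog_arm --motion '[[0.75, [0, 0.02, 0], [0, 0, 0]], [0.75, [0, 0.025, 0], [0, 0, 0]], [0.75, [0, 0.025, 0], [0, 0, 0]], [0.75, [0, 0.02, 0], [0, 0, 0]], [0.75, [0, 0.012, 0], [0, 0, 0]], [0.75, [0, 0.008, 0], [0, 0, 0]], [0.75, [0, 0, 0], [0, 0, 0]], [0.75, [0, 0, 0], [0, 0, 0]]]'

```text
clock: 57.52
tcp_pos: [0.6135, 0.0323, 0.0262]
orientation: [-1.068, 1.406, -1.407]
contact_force: [0.1, 0.8, 0.2]
grip_width: 0.0638
```

```bash
python3 -c "
from h import *
go(.6123,.0326,.0260)
s=grab('side','s33');crop(s,260,170,380,290,5,'s33c')"
```

```text
clock 57.67 tcp [0.614  0.0325 0.0269] phi -15.5 shift mm [ 0.4  0.9 -1.7] tilt 0.13 J [ 0.13  0.69 -0.39  1.83  0.39  0.7  -0.75]
```

View pics/s33c.png

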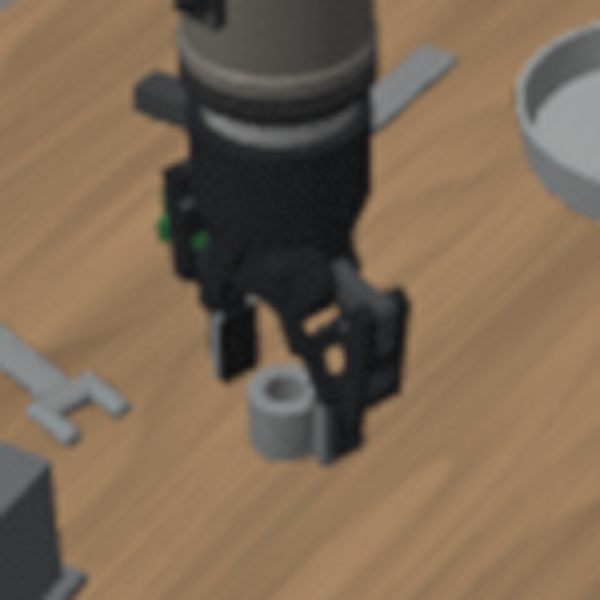

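Request:
jog_arm --motion '[[0, [0, 0.001, -0.001], [0, 0, 0]], [0, [0, 0, 0], [0, 0, 0]], [0, [0, 0, 0], [0, 0, 0]], [0, [0, 0, 0], [0, 0, 0]], [0, [0, 0, 0], [0, 0, 0]], [0, [0, 0, 0], [0, 0, 0]], [0, [0, 0, 0], [0, 0, 0]], [0, [0, 0, 0], [0, 0, 0]]]'

```text
clock: 58.38
tcp_pos: [0.6125, 0.0328, 0.0254]
orientation: [-1.068, 1.405, -1.406]
contact_force: [-1.7, -0.8, 7.0]
grip_width: 0.0323
```

Request:
jog_arm --motion '[[0, [0, -0.01, 0], [0, 0, 0]], [0, [0, -0.02, 0], [0, 0, 0]], [0, [0, -0.03, 0], [0, 0, 0]], [0, [0, -0.02, 0], [0, 0, 0]], [0, [0, -0.01, 0], [0, 0, 0]], [0, [0, 0, 0], [0, 0, 0]]]'

```text
clock: 58.88
tcp_pos: [0.6136, 0.033, 0.1174]
orientation: [-1.065, 1.403, -1.407]
contact_force: [-0.0, -0.1, -0.8]
grip_width: 0.0326
```

```bash
python3 -c "
from h import *
go(.592,-.211,.115)
s=grab('side','s34');crop(s,260,170,380,290,5,'s34c')"
```

```text
clock 59.03 tcp [0.6118 0.0326 0.1144] phi -15.5 shift mm [240.   -0.5  46.2] tilt 0.12 J [ 0.17  0.57 -0.44  1.8   0.32  0.85 -0.69]
```

View pics/s34c.png

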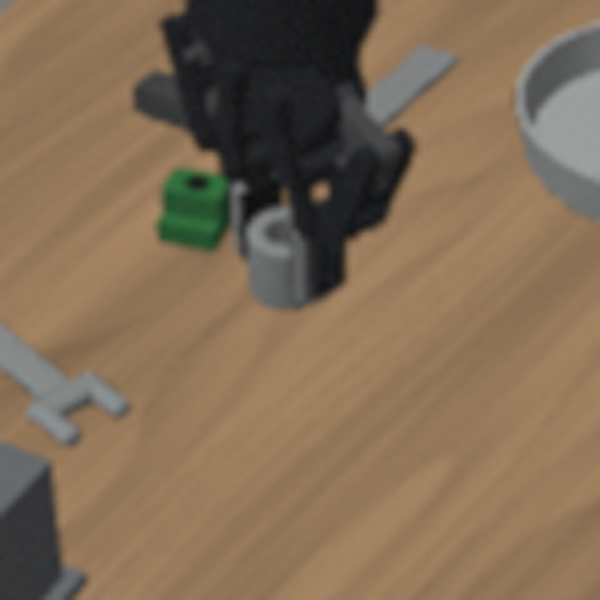

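Request:
jog_arm --motion '[[0, [0.03, 0, 0.0058], [0, 0, 0]], [0, [0.03, 0, 0.0058], [0, 0, 0]], [0, [0.03, 0, 0.0058], [0, 0, 0]], [0, [0.03, 0, 0.0058], [0, 0, 0]], [0, [0.03, 0, 0.0058], [0, 0, 0]], [0, [0.03, 0, 0.0058], [0, 0, 0]], [0, [0.03, 0, 0.0058], [0, 0, 0]], [0, [0.03, 0, 0.0058], [0, 0, 0]], [0, [0, 0, 0], [0, 0, 0]], [0, [0, 0, 0], [0, 0, 0]]]'

```text
clock: 59.92
tcp_pos: [0.5909, -0.2137, 0.1129]
orientation: [-1.068, 1.411, -1.409]
contact_force: [0.7, 0.4, -1.2]
grip_width: 0.0324
```

```bash
python3 -c "
from h import *
go(.592,-.211,.0335)
s=grab('side','s35');crop(s,320,110,460,230,5,'s35c')"
```

```text
clock 60.07 tcp [ 0.592  -0.21    0.1135] phi -15.4 shift mm [ 1.1 80.   0.4] tilt 0.11 J [ 0.55  0.59 -0.42  1.76  0.3   0.86 -0.28]
```

View pics/s35c.png

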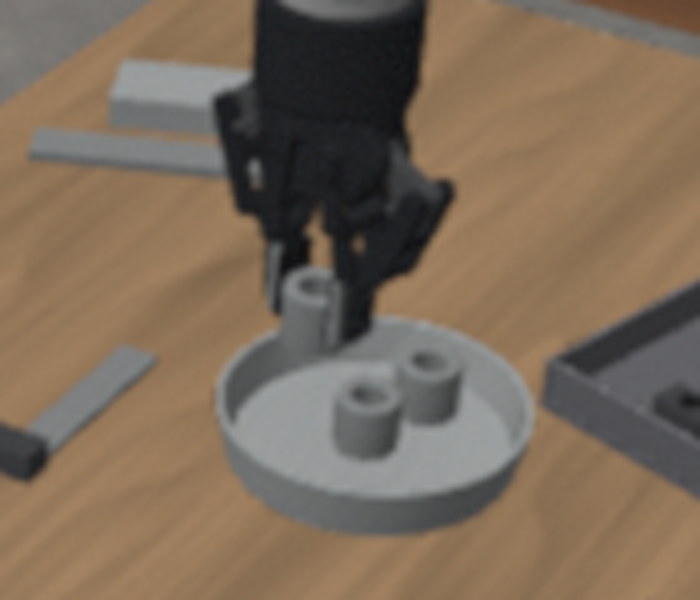

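Request:
jog_arm --motion '[[0, [0.001, 0.02, 0], [0, 0, 0]], [0, [0, 0.02, 0], [0, 0, 0]], [0, [0, 0.02, 0], [0, 0, 0]], [0, [0, 0.012, 0], [0, 0, 0]], [0, [0, 0.006, 0], [0, 0, 0]], [0, [0, 0.003, 0], [0, 0, 0]], [0, [0, 0, 0], [0, 0, 0]], [0, [0, 0, 0], [0, 0, 0]]]'

```text
clock: 60.78
tcp_pos: [0.593, -0.2117, 0.0345]
orientation: [-1.068, 1.405, -1.407]
contact_force: [0.4, 0.5, -1.3]
grip_width: 0.0325
```

Request:
jog_arm --motion '[[0.55, [0, 0, 0], [0, 0, 0]], [0.55, [0, 0, 0], [0, 0, 0]], [0.55, [0, 0, 0], [0, 0, 0]], [0.55, [0, 0, 0], [0, 0, 0]], [0.55, [0, -0.01, 0], [0, 0, 0]], [0.55, [0, -0.025, 0], [0, 0, 0]], [0.75, [0, -0.035, 0], [0, 0, 0]], [0.75, [0, -0.04, 0], [0, 0, 0]], [0.75, [0, -0.04, 0], [0, 0, 0]], [0.75, [0, 0, 0], [0, 0, 0]]]'

```text
clock: 61.62
tcp_pos: [0.597, -0.2125, 0.1934]
orientation: [-1.06, 1.394, -1.414]
contact_force: [1.9, 0.1, 0.7]
grip_width: 0.0642
```

Request:
jog_arm --motion '[[0.75, [0, 0, 0], [0, 0, 0]], [0.75, [0, 0, 0], [0, 0, 0]], [0.75, [0, 0, 0], [0, 0, 0]]]'

```text
clock: 61.87
tcp_pos: [0.5912, -0.2118, 0.1826]
orientation: [-1.07, 1.408, -1.405]
contact_force: [0.0, 0.1, -1.6]
grip_width: 0.0642
```

```bash
python3 - <<'E'
from prof import *
s=grab('side','s36');t=grab('top','t36');crop(s,220,110,520,390,2.6,'s36c');crop(s,225,280,330,385,5.5,'s36d')
o,_=st();print(o["clock"],o["tcp_pos"],o["contact_force"])
f=grab("top");g=np.mean([grab("top")["image"].mean(2) for _ in range(4)],axis=0)
for z in(.07,.06):
    al=np.r_[np.linspace(.315,.325,20)]
    prof(f,g,'x',al,(.405,.45),z," xlo");prof(f,g,'x',al,(.525,.565),z,"xhi")
    al=np.r_[np.linspace(.445,.46,20)]
    prof(f,g,'y',al,(.27,.31),z," ylo");prof(f,g,'y',al,(.39,.425),z," yhi")
E
```

```text
61.9667 [ 0.5913401  -0.21166793  0.18222659] [-0.57084656 -0.12327763 -0.36467328]
 xlo 0.07 [(np.float64(420.8), np.float64(-1.93)), (np.float64(429.4), np.float64(2.68)), (np.float64(437.2), np.float64(1.31))]
xhi 0.07 [(np.float64(539.0), np.float64(-2.91)), (np.float64(547.0), np.float64(2.28))]
 ylo 0.07 [(np.float64(271.4), np.float64(-3.16)), (np.float64(278.0), np.float64(1.54)), (np.float64(291.4), np.float64(2.7)), (np.float64(296.0), np.float64(-0.37)), (np.float64(299.8), np.float64(2.05))]
 yhi 0.07 [(np.float64(400.6), np.float64(-2.47)), (np.float64(405.8), np.float64(1.92))]
 xlo 0.06 [(np.float64(420.8), np.float64(-1.89)), (np.float64(429.4), np.float64(2.65)), (np.float64(437.2), np.float64(1.32))]
xhi 0.06 [(np.float64(540.2), np.float64(-2.85)), (np.float64(548.2), np.float64(2.21))]
 ylo 0.06 [(np.float64(273.2), np.float64(-3.12)), (np.float64(279.8), np.float64(1.52)), (np.float64(293.2), np.float64(2.68)), (np.float64(297.8), np.float64(-0.36)), (np.float64(301.8), np.float64(2.03))]
 yhi 0.06 [(np.float64(403.8), np.float64(-2.44)), (np.float64(409.0), np.float64(1.9))]
```

View pics/s36c.png

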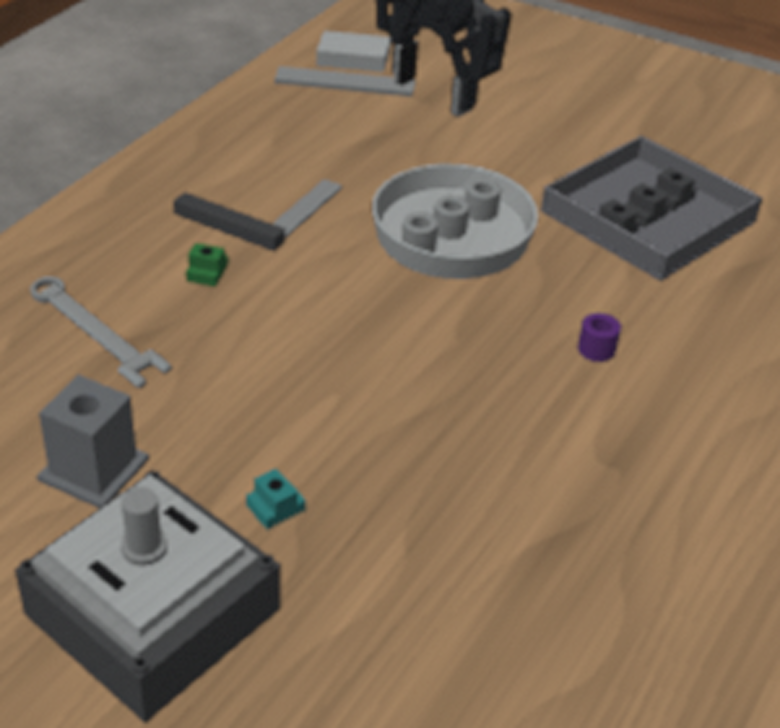

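View pics/s36d.png

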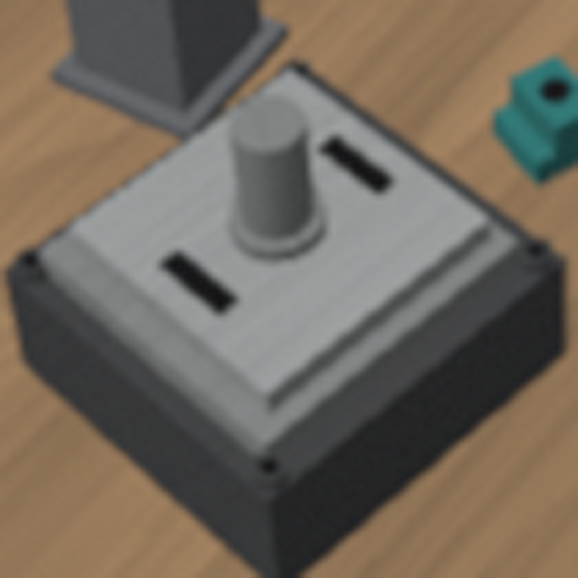

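View pics/t36.png

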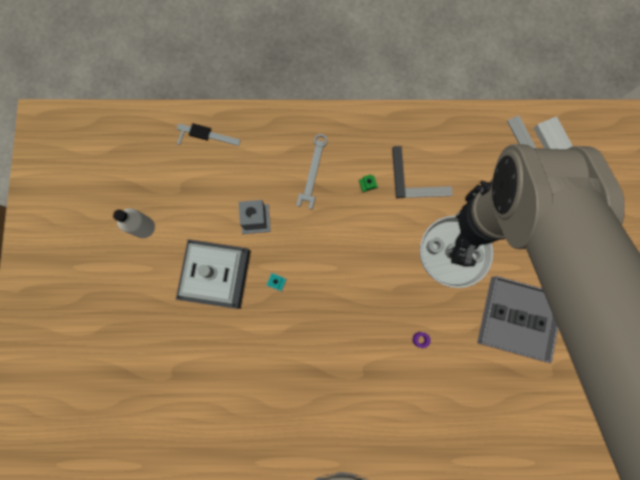

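Everything is in place: the pin is home, three spacers are in the dish and three nuts in the tray. The top-view edges put the upper plate within about 0.4 mm of the hole axis and the lower within about 0.7 mm. The bystanders and look-alikes have not moved. Handing in.

```bash
python3 -c "
from bench import r
print(r.hand_in())"
```

```text
the job is handed in; nothing more can be done
None
```

I drove the taper pin home and put all the loose hardware away. The job was handed in at about 62 s, with the robot clear of everything.

- **Pin:** It seated with its collar flush on the top plate. At the end of the push the height stopped changing and the force rose to 26 N. The gripper held only the pin and never touched the plates or fixture.
- **Plates:** Top-view edges after the pin went in put the upper plate about 0.4 mm from the hole axis and the lower plate about 0.7 mm. Both are within the pin's play of about 0.7 mm, given roughly 0.5 mm measuring error.
- **Hardware:** All six pieces were there. The last pictures show three spacers standing in the round dish and three T-nuts in the square tray. One spacer was knocked a few centimetres aside partway through, so I measured it again before picking it up.
- **Left alone:** The bottle, wrench, square and the green, turquoise and purple look-alikes look unmoved in the last pictures.
- **Disagreement:** The two cameras differed by about 3 mm around the fixture. I lined the pin up against the hole within the side view and watched the forces on the way down. Before the collar seated they stayed around 5 N.

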